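Hang and fill the order bins

TASK

Set up the order bins for packing: take the bins off the nested pile, hook every one over the bar of the bin rack with its open top upward, and slide them along the bar so that they hang side by side in one closed row, touching, with the first against the rack's left-hand cheek (the robot's left). Every bin gets one of the loose soap cartons standing beside the pile, put in lengthwise and standing on the same narrow side as it stands on now; spare cartons stay standing on the bench, and the mug, the tape and the dish are left where they are.

Things in the scene. Friction and masses are not known exactly. Their poses are not given: they have to be found in the camera images.
- rack_stop (a point): Bin rack, a fixed bench stand: flat steel bar on edge (6 mm thick, 20 high, top edge 160 mm above bench) between two white cheek plates. This point: on the bar's top edge, mid-thickness, at the inner face of the cheek on the robot's left. z up; y along the bar, out through that cheek (free bar: y 0 to -310 mm); x across the bar, away from the robot. Bins hang on its -x (robot's) side.
- rack: The same rack; origin on the bench straight below rack_stop, same axes, yaw up to 0.1 rad. Cheek plates 6 mm thick, inner faces 310 mm apart, from x = -100 to +15 mm, tops 168 mm above bench. Below the bar a 12 mm round rest tube (axis x = -12, z = 127 mm) runs cheek to cheek; hung bins lean their backs on it.
- bin1: Grey plastic hook-on bin, bottom of the nested pile; bins all alike, 0.15 kg, 42 mm high. Origin: centre of underside; z up, x to the hook side. Vertical rim band z = 22 to 42 mm, 120 (x) by 70 mm (y) outside, 4 thick: pinch it across y (balance point x = 7 mm). Body below tapers to 98 x 48 outside at the foot; inside 92 x 42 at the floor, floor 3 thick.
- bin1_hook (a point): Centre of the underside of bin1's hook plate: (67, 0, 38 mm) in bin axes. The hook, 60 mm wide, is a 4 mm plate level with the rim, from x = 60 to 78 mm, with a lip (x = 74 to 78) turned down to z = 26 mm: a 14 mm gap for the bar. Hung, this point is level with the bar's top, about 4 mm to the robot's side of its middle; the lip bears on the bar's back and the bin nods forward about 0.07 rad.
- bin2: Second bin of the pile, like bin1. The bins start nested in one upright pile on the bench, each 20 mm above the one below (band resting on band, about 2 mm play), hooks all one way, away from the robot within 0.5 rad. Lift straight up at least 30 mm to clear the nest. Hung bins slide along the bar with 3 to 5 N.
- bin2_hook (a point): Same point on bin2's hook; axes as the bin's.
- bin3: Third, top bin of the pile, like bin1; absent (None) in some starts.
- bin3_hook (a point): Same point on bin3's hook; axes as the bin's.
- carton1: White card soap carton standing on its narrow long side on the bench, 80 mm long (x) by 35 mm (y) by 45 mm high, 0.1 kg, rigid; all alike. Origin: centre of its underside, z up. carton1 to 3 are always there, carton4 is absent (None) in some starts. In a bin it stands lengthwise along the bin's x and shows about 6 mm above the rim.
- carton2: White card soap carton standing on its narrow long side on the bench, 80 mm long (x) by 35 mm (y) by 45 mm high, 0.1 kg, rigid; all alike. Origin: centre of its underside, z up. carton1 to 3 are always there, carton4 is absent (None) in some starts. In a bin it stands lengthwise along the bin's x and shows about 6 mm above the rim.
- carton3: White card soap carton standing on its narrow long side on the bench, 80 mm long (x) by 35 mm (y) by 45 mm high, 0.1 kg, rigid; all alike. Origin: centre of its underside, z up. carton1 to 3 are always there, carton4 is absent (None) in some starts. In a bin it stands lengthwise along the bin's x and shows about 6 mm above the rim.
- carton4: White card soap carton standing on its narrow long side on the bench, 80 mm long (x) by 35 mm (y) by 45 mm high, 0.1 kg, rigid; all alike. Origin: centre of its underside, z up. carton1 to 3 are always there, carton4 is absent (None) in some starts. In a bin it stands lengthwise along the bin's x and shows about 6 mm above the rim.
- mug: Bystander: travel mug, 80 mm across, 150 mm high; origin at its foot.
- tape: Bystander: roll of tape lying flat, 84 mm across, 24 mm high; origin at its underside.
- dish: Bystander: small black dish, 76 mm across, 26 mm high; origin at its underside.
Not all that is in view belongs to the job. Leave any orange or yellow look-alike of the carton3 alone.

How it is judged:
By the outcome, as a careful person would: the job done as asked, in the order asked, and still so for the second after the job is handed in, with the robot touching nothing.
Of bin3, carton4 only 1 to 2 are there at a start; the rules pass over those that are not, and their reading is None.
At some moment in a run one of carton1, carton2, carton3, carton4 may be knocked a few centimetres aside while the robot is not near it.
It also fails if it takes over 210 s, if anything falls off the work surface, if the arm or the gripper's body presses on something with over 40 N, if the wrist force passes 120 N, or if a joint passes its speed limit or range.

ROBOT

A 6-joint arm with a two-finger parallel gripper is mounted at the origin on the work surface. World frame = base frame: x ahead of the robot, y to its left, z up, the work surface at z = 0. Lengths are in m, angles in rad, forces in N, time in s.
With the tool pointing down it reaches from about 0.375 to 0.9 m from the base axis. Payload 3.1 kg.
Tool frame: the origin (TCP) lies between the finger pads; the fingertips stand 19 mm ahead of it and the grasp point (between the pads) is the TCP; z points along the fingers, y is the line along which they close (so a half turn about z gives the same grasp; the last joint's range is limited). The gripper opens to 87 mm and grips with 3 to 60 N. Pads are 19 mm wide; open, the fingers measure 117 mm over their backs; the gripper's body (75 mm by 190 mm) begins 51 mm behind the grasp point.
Start: joints at [-1.31, 0.527, 1.433, -0, 1.181, -0.178], TCP at [0.266, -0.566, 0.242] pointing down, gripper open.
Joint ranges: [-3.08, 3.08], [-0.75, 2.2], [0.22, 2.44], [-1.43, 4.57], [0, 2.65], [-2.85, 2.85]. Speed limits (rad/s): [2.79, 2.79, 3.14, 3.14, 3.14, 3.14].

INTERFACE

Orientations are given as a unit quaternion [x, y, z, w].
In Python, from rig import telemetry, viewer, hand_in gives the robot as it stands. The module is installed in compiled form; this text tells all that it offers.
- The arm moves only by the shell command python3 -m creep 'ROWS' [FORCE]. ROWS is JSON, a list of rows, each an object with "translation": the shift along the tool's x, y, z in mm, a list of three; "roll": the turn about the tool's z in degrees; "gripper": the finger opening in mm, from 0 to 87. In form: [{"translation": [tx, ty, tz], "roll": roll, "gripper": gripper}, ...]. A call has 1 to 5 rows; each row is the pose to reach, as a shift and turn from the pose commanded when the call began, along the tool's axes at that moment; what a row does not reach only later rows make up. A row lasts 1/12 s, in which the tool goes at most 41.7 mm and 7.16 degrees, less where a joint would pass 70% of its speed; a pose out of reach is approached as far as the arm can. A call with a gripper value outside its range is refused whole. The fingers move at their own pace and stop on an object; FORCE is the grip in N (left out, the last holds). Time passes only in rows, so rows that repeat a pose let the fingers close. It gives the time, the measured TCP pose, the force, the opening and the grip force at its end, in the units of the state.
- telemetry.get_obs(): the state, without advancing time (a new reading comes with each control period).
- viewer.camera(name): name is "scene" or "top" or "wrist"; returns the picture (420x560x3 uint8, blue, green, red); there is no depth.
- viewer.camera_info(name): a dict with "intrinsics" (3x3 intrinsics, pixels), "rvec" (rotation vector, rad) and "tvec" (3), from world to camera coordinates, as OpenCV has them; the wrist camera has in their place "hand_eye" (4x4, takes a point from camera to tool coordinates, whose origin is the TCP and whose axes are the flange's). Camera axes: x right, y down, z forward; pixel columns grow to the right and rows downward; lengths in m; the calibration is good to about 2 mm. A picture is of the moment at which its call begins: read the wrist's pose just before it. camera_info takes no time and is no camera call.
- hand_in(): hands the job in; it is judged then, once.
Trained networks look in the newest picture that a camera, given by its name, has taken for a name from the list of things; names that differ only in an ending like _2 or _b are one class to them, and where a whole thing is asked for, a point or a joint stands for the part that bears it (a point fixed in the world has none). Each returns a list of dicts, best first, with "p" (0 to 1); they miss things now and then, are a little off and sometimes report something else, mostly with a low value. They report only what shows in the picture. A call takes as long as a camera call. They do not tell look-alikes from the thing itself.
- viewer.recognise(camera, thing): "bbox" ([left, top, width, height] in pixels, round what is visible of it).
The state is a dict: "time": time; "q": joint angles; "joint_velocities": joint speeds; "joint_torque": joint torques, N m; "position": TCP position; "tool_rot": TCP orientation; "ft_force": force on the tool from outside, world axes, zero at the start; "moment": the same for the moment, N m; "grip_width": finger opening in m; "grip_force": force on a finger pad.
Only numpy, scipy, OpenCV 4.12 (cv2) and the standard library are available. Lean on these libraries where they do the work, as an engineer would, in place of code of your own. Each camera call takes 0.05 s, during which the arm holds its last target. There are 200 camera calls.

## Working session

There is one attempt and no reset: what is moved stays moved. The work goes in short steps, Python scripts to look and compute and a shell command to move; the robot and the scene stay as the last step left them, time stands still between calls to the robot, and variables do not carry over. Pictures are saved under pics/ and viewed, at most 14 in all, crops included, and the job is handed in when it is done.

```bash
mkdir -p pics; ls; cat > h.py <<'E'
import numpy as np, cv2
from rig import telemetry, viewer
from scipy.spatial.transform import Rotation as R
def cam(name):
    i=viewer.camera_info(name); K=np.array(i['intrinsics'],float)
    if name!='wrist':
        Rm=cv2.Rodrigues(np.array(i['rvec'],float))[0]; t=np.array(i['tvec'],float).ravel()
        return K,Rm,t
    o=telemetry.get_obs(); T=np.eye(4); T[:3,:3]=R.from_quat(o['tool_rot']).as_matrix(); T[:3,3]=o['position']
    W=np.linalg.inv(T@np.array(i['hand_eye'])); return K,W[:3,:3],W[:3,3]
def ray(c,uv,z):
    K,Rm,t=c; d=Rm.T@np.linalg.inv(K)@np.array([uv[0],uv[1],1.]); o=-Rm.T@t
    return o+d*(z-o[2])/d[2]
def proj(c,P):
    K,Rm,t=c; q=(np.atleast_2d(P)@Rm.T+t)@K.T; return q[:,:2]/q[:,2:]
def st():
    o=telemetry.get_obs(); r=R.from_quat(o['tool_rot']).as_matrix()
    return o,r
E
python3 - <<'E'
from h import *
for n in ('top','scene'):
    im=viewer.camera(n); cv2.imwrite(f'pics/{n}0.png',im)
    for th in ('bin1','carton1','rack','mug','tape','dish','bin1_hook'):
        print(n,th,[(np.round(d['bbox']).astype(int).tolist(),round(d['p'],2)) for d in viewer.recognise(n,th)])
    c=cam(n); print(n,'cam pos',-c[1].T@c[2], c[0][0,0])
o,r=st(); print(o['time'],o['position'],r.round(3).tolist(),viewer.camera_info('wrist')['hand_eye'])
E
```

```text
pics
top bin1 [([310, 197, 25, 44], 0.65)]
top carton1 [([403, 195, 27, 8], 0.72), ([383, 213, 18, 24], 0.68), ([407, 231, 26, 16], 0.63), ([361, 211, 17, 21], 0.6), ([358, 180, 15, 27], 0.56), ([377, 248, 7, 6], 0.48)]
top rack [([179, 155, 108, 51], 0.58)]
top mug [([129, 192, 29, 22], 0.97), ([383, 214, 20, 24], 0.42)]
top tape [([357, 182, 16, 23], 0.33)]
top dish [([198, 232, 23, 21], 0.83), ([358, 209, 20, 25], 0.72), ([386, 213, 15, 25], 0.27)]
top bin1_hook []
top cam pos [0.288541   0.01676491 1.88739421] 525.2679721613989
scene bin1 [([225, 191, 49, 21], 0.63), ([225, 182, 53, 28], 0.52)]
scene carton1 [([180, 112, 32, 24], 0.97), ([191, 134, 24, 32], 0.88), ([206, 150, 25, 28], 0.68), ([229, 119, 18, 29], 0.68), ([149, 137, 26, 23], 0.59)]
scene rack [([234, 212, 139, 154], 0.96)]
scene mug [([399, 317, 44, 48], 0.6)]
scene tape [([322, 222, 33, 30], 0.87), ([230, 215, 145, 153], 0.41)]
scene dish [([360, 252, 28, 24], 0.9)]
scene bin1_hook [([226, 189, 50, 23], 0.51)]
scene cam pos [0.95991916 0.48251511 1.09316015] 439.39031129228675
0.8 [ 0.26552482 -0.56575468  0.24157159] [[0.905, 0.425, -0.0], [0.425, -0.905, -0.0], [-0.0, 0.0, -1.0]] [[-3.49281707e-04 -9.61628495e-01 -2.74354726e-01  7.47780436e-02]
 [ 9.99998979e-01  4.43183305e-05 -1.42843947e-03 -3.38107330e-04]
 [ 1.38578704e-03 -2.74354945e-01  9.61627497e-01 -1.43016283e-01]
 [ 0.00000000e+00  0.00000000e+00  0.00000000e+00  1.00000000e+00]]
```

View pics/top0.png

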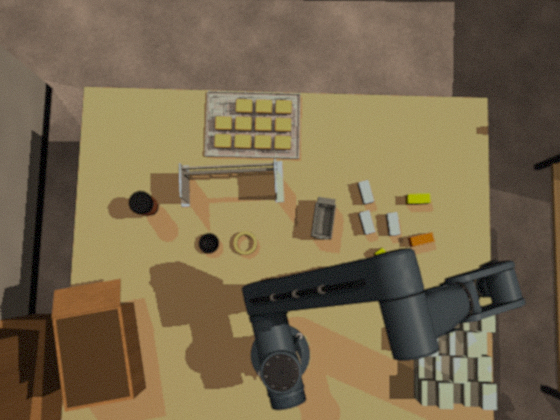

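View pics/scene0.png

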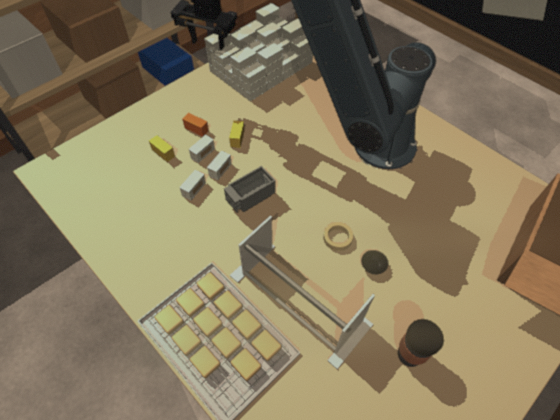

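Candidates: white cartons at top px (366,192), (367,222), (393,224). The look-alikes are yellow (419,199), orange (421,240) and yellow (381,252), plus the white stack at bottom right (clutter) and the yellow soap tray at (252,125). The pile is at (324,218) and the rack at (183–279, 165–205). I choose the three white ones beside the pile.

```bash
python3 - <<'E'
from h import *
c=cam('top')
for n,uv,z in [('pile',(323,219),.08),('c1',(366,192),.045),('c2',(367,222),.045),('c3',(393,224),.045),('rackL',(182,166),.16),('rackR',(281,162),.16),('mug',(140,203),.15),('tape',(244,243),.02),('dish',(208,243),.02)]:
    print(n,ray(c,uv,z).round(3))
o,r=st();print(cam('wrist')[0])
# view pixel of tool when at height
cw=cam('wrist'); print([ray(cw,uv,.05).round(3)-np.array(o['position']).round(3) for uv in [(280,210),(0,0),(560,420)]])
im=viewer.camera('top'); cv2.imwrite('pics/crop.png',cv2.resize(im[165:275,295:450],None,fx=5,fy=5,interpolation=2))
E
```

```text
pile [ 0.472 -0.139  0.08 ]
c1 [ 0.576 -0.294  0.045]
c2 [ 0.469 -0.298  0.045]
c3 [ 0.464 -0.39   0.045]
rackL [0.629 0.341 0.16 ]
rackR [0.652 0.011 0.16 ]
mug [0.503 0.476 0.15 ]
tape [0.385 0.135 0.02 ]
dish [0.382 0.262 0.02 ]
[[335.3884421    0.         283.51209612]
 [  0.         335.3884421  203.92662143]
 [  0.           0.           1.        ]]
[array([-0.027, -0.007, -0.192]), array([ 0.044,  0.299, -0.192]), array([-0.129, -0.447, -0.192])]
```

View pics/crop.png

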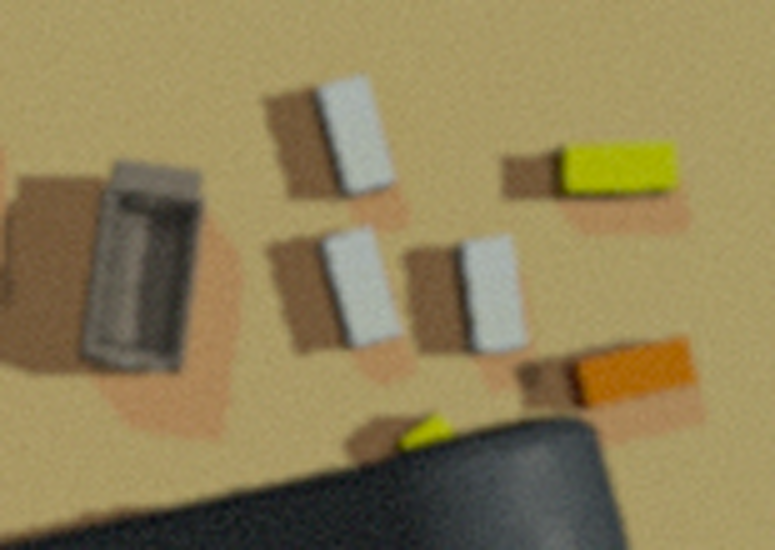

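The crop confirms it: three plain white cartons (crop px (355,135), (362,288), (495,293)) and the grey pile at (145,265), hook pointing away. The yellow and orange ones are clearly different.

```bash
G='x'
python3 -m creep '[{"translation":[120,-79,-53],"roll":0,"gripper":87},{"translation":[120,-79,-53],"roll":0,"gripper":87},{"translation":[120,-79,-53],"roll":0,"gripper":87},{"translation":[120,-79,-53],"roll":0,"gripper":87},{"translation":[120,-79,-53],"roll":0,"gripper":87}]'
python3 -m creep '[{"translation":[120,-79,-53],"roll":0,"gripper":87},{"translation":[120,-79,-53],"roll":0,"gripper":87},{"translation":[120,-79,-53],"roll":0,"gripper":87},{"translation":[120,-79,-53],"roll":0,"gripper":87},{"translation":[120,-79,-53],"roll":0,"gripper":87}]'
python3 -m creep '[{"translation":[119,-78,-52],"roll":25.2,"gripper":87},{"translation":[119,-78,-52],"roll":25.2,"gripper":87},{"translation":[119,-78,-52],"roll":25.2,"gripper":87},{"translation":[119,-78,-52],"roll":25.2,"gripper":87},{"translation":[119,-78,-52],"roll":25.2,"gripper":87}]'
python3 -m creep '[{"translation":[0,0,0],"roll":0,"gripper":87},{"translation":[0,0,0],"roll":0,"gripper":87},{"translation":[0,0,0],"roll":0,"gripper":87}]'
python3 - <<'E'
from h import *
c=cam('wrist'); im=viewer.camera('wrist'); cv2.imwrite('pics/w1.png',im); np.savez('w1.npz',K=c[0],R=c[1],t=c[2])
for th in ('bin1','carton1','bin1_hook'):
    print(th,[(np.round(d['bbox']).astype(int).tolist(),round(d['p'],2)) for d in viewer.recognise('wrist',th)])
o,r=st();print(o['time'],o['position'],r.round(3).tolist(),o['ft_force'])
E
```

```text
time: 1.27
position: [0.3433, -0.4392, 0.297]
tool_rot: [0.976, 0.22, 0.001, 0.0]
ft_force: [0.8, 0.0, -0.7]
grip_width: 0.0868
grip_force: 0.0
time: 1.68
position: [0.4182, -0.3178, 0.3498]
tool_rot: [0.976, 0.22, 0.002, 0.001]
ft_force: [-0.3, 0.1, -0.8]
grip_width: 0.0866
grip_force: 0.0
time: 2.1
position: [0.4934, -0.1967, 0.4019]
tool_rot: [1.0, 0.0, 0.003, 0.0]
ft_force: [0.3, -0.8, -1.5]
grip_width: 0.0872
grip_force: 0.0
time: 2.35
position: [0.4894, -0.201, 0.3985]
tool_rot: [1.0, -0.001, -0.001, -0.0]
ft_force: [0.1, 0.3, -0.5]
grip_width: 0.0868
grip_force: 0.0
bin1 [([211, 120, 58, 104], 0.82)]
carton1 [([438, 97, 72, 32], 0.97), ([357, 219, 26, 28], 0.86), ([391, 147, 32, 58], 0.82), ([326, 68, 40, 61], 0.79), ([436, 187, 64, 36], 0.73), ([329, 142, 35, 61], 0.7), ([213, 120, 55, 102], 0.42)]
bin1_hook []
2.55 [ 0.48964022 -0.20068347  0.39894798] [[1.0, -0.003, -0.001], [-0.003, -1.0, 0.0], [-0.001, -0.0, -1.0]] [0.49906494 0.29805241 0.61213163]
```

View pics/w1.png

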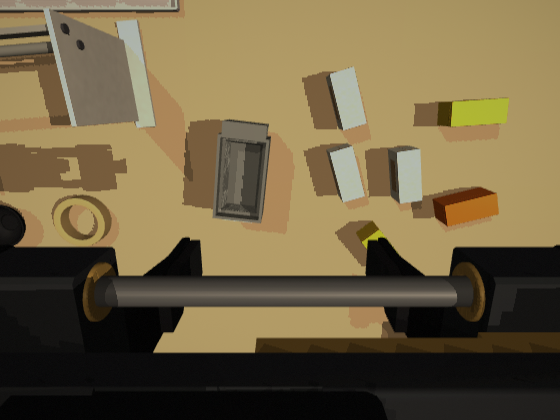

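```bash
python3 - <<'E'
from h import *
c=tuple(np.load('w1.npz')[k] for k in 'KRt')
P=[(213,218),(262,221),(269,138),(220,136),(222,121),(270,124)]
for z in (.062,.082):
    Q=np.array([ray(c,p,z) for p in P]); 
    print(z,Q.round(4)[:,:2].tolist(),'w',np.linalg.norm(Q[0]-Q[1]),np.linalg.norm(Q[3]-Q[2]),'l',np.linalg.norm(Q[1]-Q[2]),np.linalg.norm(Q[0]-Q[3]))
im=cv2.imread('pics/w1.png'); cv2.imwrite('pics/c2.png',np.vstack([cv2.resize(im[105:235,195:285],None,fx=4.4,fy=4.4,interpolation=2)]))
E
```

```text
0.062 [[0.4044, -0.0937], [0.3995, -0.1674], [0.5228, -0.1798], [0.5258, -0.111], [0.5463, -0.1149], [0.542, -0.1815]] w 0.07387335145510443 0.06891039808747797 l 0.12400165079473392 0.12261169176997537
0.082 [[0.4111, -0.0982], [0.4063, -0.1688], [0.5246, -0.1807], [0.5274, -0.1147], [0.547, -0.1185], [0.543, -0.1823]] w 0.0707912482687968 0.06603535650168747 l 0.11882812237760068 0.11749615445592142
```

View pics/c2.png

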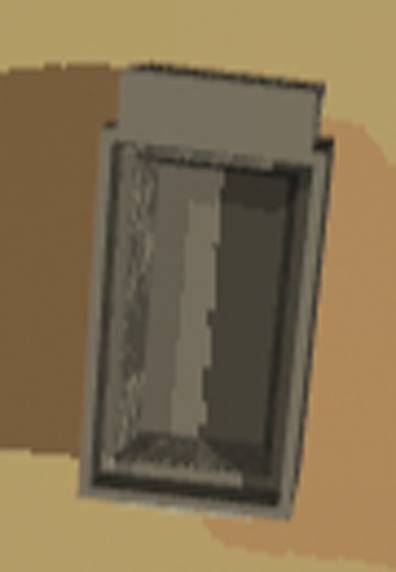

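```bash
cat >> h.py <<'E'
from scipy.optimize import least_squares
BIN=np.array([[-60,35,42],[-60,-35,42],[60,-35,42],[60,35,42],[78,30,42],[78,-30,42]])/1e3
def fitbin(c,px,x0,tilt=False,model=BIN):
    px=np.array(px,float)
    f=lambda p:(proj(c,model@R.from_euler('ZYX',[p[3],p[4] if tilt else 0,0]).as_matrix().T+p[:3])-px).ravel()
    s=least_squares(f,list(x0)+([0] if tilt else [])); return s.x, np.abs(s.fun).max()
E
python3 - <<'E'
from h import *
c=tuple(np.load('w1.npz')[k] for k in 'KRt')
px=[(213.2,218),(260.9,223.2),(270.5,137.3),(218.9,133.9),(221.8,120.5),(268.9,124.3)]
print(fitbin(c,px,[.47,-.14,.04,-.1]))
for z in (.02,.04):
    s=least_squares(lambda p:(proj(c,BIN@R.from_euler('Z',p[2]).as_matrix().T+[p[0],p[1],z])-px).ravel(),[.47,-.14,-.1]);print(z,s.x,np.abs(s.fun).max())
E
```

```text
(array([ 0.46811867, -0.14107891,  0.04402253, -0.11383737]), np.float64(1.5844194458823608))
0.02 [ 0.46486792 -0.13812377 -0.11313415] 3.350258972646685
0.04 [ 0.46757672 -0.14058435 -0.11371591] 1.7193005042903735
```

```bash
python3 -m creep '[{"translation":[-15,-59,100],"roll":6.4,"gripper":87},{"translation":[-15,-59,100],"roll":6.4,"gripper":87},{"translation":[-15,-59,100],"roll":6.4,"gripper":87},{"translation":[-15,-59,100],"roll":6.4,"gripper":87}]' >/dev/null
python3 -m creep '[{"translation":[0,0,90],"roll":0,"gripper":87},{"translation":[0,0,90],"roll":0,"gripper":87},{"translation":[0,0,90],"roll":0,"gripper":87},{"translation":[0,0,90],"roll":0,"gripper":87},{"translation":[0,0,90],"roll":0,"gripper":87}]'
python3 - <<'E'
from h import *
c=cam('wrist'); im=viewer.camera('wrist'); np.savez('w2.npz',K=c[0],R=c[1],t=c[2])
o,r=st();print(o['time'],o['position'],r.round(3).tolist())
B=BIN@R.from_euler('Z',-.1137).as_matrix().T+[.4676,-.1406,.04]
q=proj(c,B).round(1);print(q.tolist())
for p in q: cv2.circle(im,tuple(int(v) for v in p.round()),2,(0,0,255),-1)
cv2.imwrite('pics/w2.png',im)
E
```

```text
time: 3.3
position: [0.4767, -0.142, 0.2109]
tool_rot: [0.998, -0.057, 0.001, 0.001]
ft_force: [0.7, 0.2, -0.6]
grip_width: 0.0869
grip_force: 0.0
3.35 [ 0.47721184 -0.14211661  0.21171278] [[0.994, -0.113, 0.004], [-0.113, -0.994, -0.002], [0.004, 0.002, -1.0]]
[[244.5, 275.0], [322.5, 275.0], [327.2, 139.3], [239.7, 139.4], [245.3, 116.1], [321.7, 116.1]]
```

View pics/w2.png

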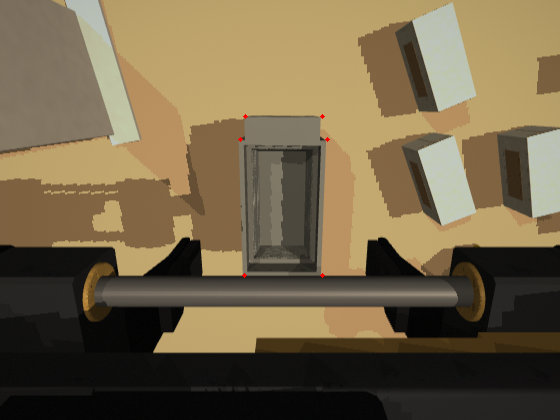

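```bash
python3 -m creep '[{"translation":[-2,0,62],"roll":0,"gripper":87},{"translation":[-2,0,100],"roll":0,"gripper":87},{"translation":[-2,0,125],"roll":0,"gripper":87},{"translation":[-2,0,125],"roll":0,"gripper":87},{"translation":[-2,0,125],"roll":0,"gripper":87}]'
python3 -m creep '[{"translation":[0,0,0],"roll":0,"gripper":64},{"translation":[0,0,0],"roll":0,"gripper":64},{"translation":[0,0,0],"roll":0,"gripper":64},{"translation":[0,0,0],"roll":0,"gripper":64},{"translation":[0,0,0],"roll":0,"gripper":64}]' 25
python3 -m creep '[{"translation":[0,0,-20],"roll":0,"gripper":64},{"translation":[0,0,-50],"roll":0,"gripper":64},{"translation":[0,0,-90],"roll":0,"gripper":64},{"translation":[0,0,-130],"roll":0,"gripper":64},{"translation":[0,0,-130],"roll":0,"gripper":64}]'
python3 -m creep '[{"translation":[0,0,-86],"roll":0,"gripper":64},{"translation":[0,0,-86],"roll":0,"gripper":64},{"translation":[0,0,-86],"roll":0,"gripper":64},{"translation":[0,0,-86],"roll":0,"gripper":64}]'
```

```text
time: 3.77
position: [0.4735, -0.1406, 0.0842]
tool_rot: [0.998, -0.056, -0.001, -0.001]
ft_force: [-0.4, -0.2, 0.4]
grip_width: 0.0866
grip_force: 0.0
time: 4.18
position: [0.4751, -0.1412, 0.0876]
tool_rot: [0.998, -0.056, 0.003, 0.001]
ft_force: [-0.8, 0.1, 10.5]
grip_width: 0.0699
grip_force: 25.0
time: 4.6
position: [0.4776, -0.1424, 0.2228]
tool_rot: [0.998, -0.056, 0.008, 0.004]
ft_force: [1.1, -0.3, -1.7]
grip_width: 0.0695
grip_force: 25.0
time: 4.93
position: [0.4746, -0.141, 0.304]
tool_rot: [0.998, -0.056, 0.004, 0.002]
ft_force: [0.0, -0.1, -2.0]
grip_width: 0.0696
grip_force: 25.0
```

```bash
python3 -m creep '[{"translation":[17,-138,0],"roll":0,"gripper":64},{"translation":[17,-138,0],"roll":0,"gripper":64},{"translation":[17,-138,0],"roll":0,"gripper":64},{"translation":[17,-138,0],"roll":0,"gripper":64},{"translation":[17,-138,0],"roll":0,"gripper":64}]' >/dev/null
python3 -m creep '[{"translation":[17,-138,0],"roll":0,"gripper":64},{"translation":[17,-138,0],"roll":0,"gripper":64},{"translation":[17,-138,0],"roll":0,"gripper":64},{"translation":[17,-138,0],"roll":0,"gripper":64},{"translation":[17,-138,0],"roll":0,"gripper":64}]' >/dev/null
python3 -m creep '[{"translation":[-14,-138,0],"roll":-10.5,"gripper":64},{"translation":[-14,-138,0],"roll":-10.5,"gripper":64},{"translation":[-14,-138,0],"roll":-10.5,"gripper":64},{"translation":[-14,-138,0],"roll":-10.5,"gripper":64},{"translation":[-14,-138,0],"roll":-10.5,"gripper":64}]' >/dev/null
python3 -m creep '[{"translation":[0,0,0],"roll":0,"gripper":64},{"translation":[0,0,0],"roll":0,"gripper":64},{"translation":[0,0,0],"roll":0,"gripper":64},{"translation":[0,0,0],"roll":0,"gripper":64}]'
python3 - <<'E'
from h import *
c=cam('wrist'); im=viewer.camera('wrist'); np.savez('w3.npz',K=c[0],R=c[1],t=c[2])
o,r=st();print(o['time'],o['position'],r.round(4).tolist())
cv2.imwrite('pics/w3.png',im)
E
```

```text
time: 6.52
position: [0.54, 0.2669, 0.3005]
tool_rot: [0.999, 0.034, -0.0, 0.0]
ft_force: [0.1, -1.5, -1.2]
grip_width: 0.0698
grip_force: 25.0
6.5667 [0.54005777 0.26720406 0.30056875] [[0.9977, 0.0684, -0.0001], [0.0684, -0.9977, -0.0004], [-0.0002, 0.0004, -1.0]]
```

View pics/w3.png

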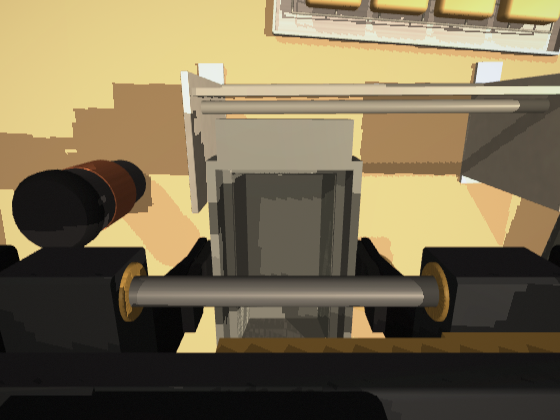

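The bin is held squarely: hook end at rows 119–157, columns 217–355. The bar is the bright line near row 88, the rest tube at row 105, the left cheek around columns 184–200 and the right cheek around 465–560.

```bash
python3 - <<'E'
from h import *
c=tuple(np.load('w3.npz')[k] for k in 'KRt'); im=cv2.imread('pics/w3.png'); g=cv2.cvtColor(im,6)
for u in (230,300,380,440): print(u,[(r,int(g[r,u-2:u+3].mean())) for r in range(78,118)])
for r in (75,85,110,150,190): print(r,g[r,176:216].tolist())
cv2.imwrite('pics/c3.png',cv2.resize(im[60:220,170:570],None,fx=2,fy=3))
E
```

```text
230 [(78, 213), (79, 213), (80, 213), (81, 213), (82, 213), (83, 196), (84, 165), (85, 169), (86, 190), (87, 203), (88, 204), (89, 203), (90, 203), (91, 203), (92, 203), (93, 203), (94, 203), (95, 152), (96, 99), (97, 106), (98, 164), (99, 192), (100, 153), (101, 121), (102, 139), (103, 151), (104, 159), (105, 167), (106, 171), (107, 168), (108, 162), (109, 156), (110, 148), (111, 135), (112, 120), (113, 98), (114, 160), (115, 193), (116, 193), (117, 193)]
300 [(78, 213), (79, 213), (80, 213), (81, 213), (82, 213), (83, 188), (84, 164), (85, 178), (86, 195), (87, 202), (88, 202), (89, 202), (90, 202), (91, 202), (92, 202), (93, 202), (94, 185), (95, 124), (96, 91), (97, 164), (98, 192), (99, 177), (100, 137), (101, 127), (102, 144), (103, 154), (104, 163), (105, 171), (106, 172), (107, 167), (108, 161), (109, 154), (110, 145), (111, 133), (112, 113), (113, 125), (114, 189), (115, 214), (116, 214), (117, 214)]
380 [(78, 212), (79, 212), (80, 212), (81, 205), (82, 168), (83, 142), (84, 164), (85, 183), (86, 195), (87, 202), (88, 203), (89, 203), (90, 203), (91, 203), (92, 203), (93, 20
[... 1048 characters left out ...]
 162, 162, 162, 160, 160, 160, 160, 159, 160, 160, 160, 157, 156, 156, 157, 156, 154, 155, 155, 154, 154]
110 [139, 139, 140, 140, 139, 139, 139, 155, 238, 238, 238, 238, 238, 238, 235, 164, 161, 121, 122, 122, 162, 163, 162, 160, 157, 153, 149, 149, 149, 149, 149, 149, 150, 149, 149, 149, 149, 149, 149, 149]
150 [139, 139, 139, 139, 139, 139, 139, 139, 140, 139, 123, 180, 183, 182, 183, 181, 182, 136, 73, 72, 71, 72, 73, 72, 72, 70, 70, 70, 156, 156, 159, 159, 157, 157, 155, 152, 153, 156, 157, 156]
190 [215, 215, 215, 215, 215, 215, 215, 215, 215, 215, 215, 215, 215, 215, 183, 177, 176, 176, 175, 178, 143, 67, 70, 70, 70, 71, 70, 70, 70, 70, 70, 156, 153, 153, 153, 153, 153, 153, 153, 153]
```

View pics/c3.png

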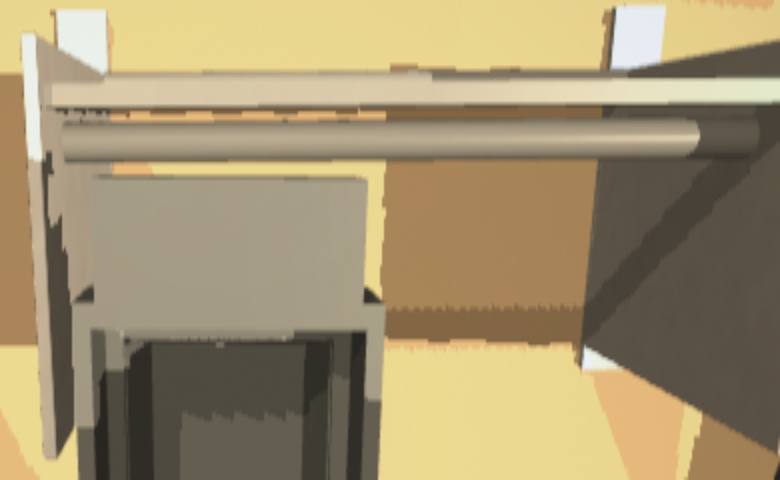

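```bash
python3 - <<'E'
from h import *
c=tuple(np.load('w3.npz')[k] for k in 'KRt')
F=np.array([ray(c,p,.16) for p in [(230,94.9),(300,94.4),(380,94.0),(440,94.0)]]);Bk=np.array([ray(c,p,.16) for p in [(230,85.6),(300,85.3),(380,84.9),(440,85.6)]])
C=np.array([ray(c,p,.168) for p in [(188.7,85),(190.9,110),(193.2,150),(196.4,190)]])
print(F.round(4),Bk.round(4),C.round(4))
m=np.polyfit(F[:,1],F[:,0],1);mc=np.polyfit(C[:,0],C[:,1],1);print(m,mc)
T=np.array([.54005,.2672,.30056]);r=np.array([[.9977,.0684],[.0684,-.9977]])
for z in (.291,.297):
  H=np.array([ray(c,p,z) for p in [(216,119.3),(353.5,119.7)]])[:,:2]; print('hook end in tool',((H-T[:2])@r).round(4))
E
```

```text
[[0.6216 0.3161 0.16  ]
 [0.6258 0.26   0.16  ]
 [0.6305 0.1959 0.16  ]
 [0.6337 0.1478 0.16  ]] [[0.6287 0.3163 0.16  ]
 [0.6327 0.2605 0.16  ]
 [0.6373 0.1969 0.16  ]
 [0.6401 0.149  0.16  ]] [[0.6266 0.347  0.168 ]
 [0.608  0.3454 0.168 ]
 [0.5765 0.3438 0.168 ]
 [0.543  0.3413 0.168 ]]
[-0.07211523  0.64450382] [0.06569645 0.30574157]
hook end in tool [[ 0.0698 -0.0299]
 [ 0.0696  0.0308]]
hook end in tool [[ 0.07   -0.0287]
 [ 0.0698  0.0295]]
```

```bash
python3 -m creep '[{"translation":[27,0,40],"roll":0,"gripper":64},{"translation":[27,0,80],"roll":0,"gripper":64},{"translation":[27,0,100],"roll":0,"gripper":64},{"translation":[27,0,100],"roll":0,"gripper":64},{"translation":[27,0,100],"roll":0,"gripper":64}]' >/dev/null
python3 -m creep '[{"translation":[0,0,0],"roll":0,"gripper":64},{"translation":[0,0,0],"roll":0,"gripper":64},{"translation":[0,0,0],"roll":0,"gripper":64}]'
python3 - <<'E'
from h import *
c=cam('wrist'); im=viewer.camera('wrist'); np.savez('w4.npz',K=c[0],R=c[1],t=c[2])
o,r=st();print(o['time'],o['position'],r.round(4).tolist())
cv2.imwrite('pics/w4.png',im); g=cv2.cvtColor(im,6)
for u in (170,300,420,460): print(u,[(k,int(g[k,u-2:u+3].mean())) for k in range(70,130)])
E
```

```text
time: 7.23
position: [0.568, 0.2711, 0.2031]
tool_rot: [0.999, 0.035, 0.002, -0.001]
ft_force: [0.3, -0.3, -2.5]
grip_width: 0.07
grip_force: 25.0
7.2833 [0.56777525 0.27102799 0.20284179] [[0.9975, 0.0706, 0.0041], [0.0706, -0.9975, 0.0011], [0.0041, -0.0008, -1.0]]
170 [(70, 211), (71, 212), (72, 211), (73, 211), (74, 211), (75, 212), (76, 212), (77, 211), (78, 212), (79, 212), (80, 212), (81, 212), (82, 212), (83, 212), (84, 212), (85, 212), (86, 212), (87, 212), (88, 212), (89, 212), (90, 212), (91, 213), (92, 212), (93, 213), (94, 212), (95, 213), (96, 213), (97, 213), (98, 213), (99, 213), (100, 213), (101, 213), (102, 213), (103, 213), (104, 213), (105, 213), (106, 213), (107, 213), (108, 214), (109, 179), (110, 153), (111, 160), (112, 161), (113, 161), (114, 120), (115, 71), (116, 70), (117, 71), (118, 71), (119, 71), (120, 71), (121, 71), (122, 71), (123, 71), (124, 71), (125, 71), (126, 71), (127, 72), (128, 72), (129, 70)]
300 [(70, 213), (71, 213), (72, 214), (73, 214), (74, 213), (75, 214), (76, 214), (77, 214), (78, 214), (79, 214), (80, 214), (81, 214), (82, 214), (83,
[... 1224 characters left out ...]
129, 94)]
460 [(70, 196), (71, 206), (72, 210), (73, 209), (74, 209), (75, 210), (76, 209), (77, 210), (78, 209), (79, 210), (80, 210), (81, 210), (82, 210), (83, 210), (84, 210), (85, 210), (86, 210), (87, 210), (88, 210), (89, 210), (90, 210), (91, 210), (92, 211), (93, 211), (94, 210), (95, 211), (96, 211), (97, 211), (98, 211), (99, 211), (100, 211), (101, 211), (102, 211), (103, 211), (104, 211), (105, 211), (106, 204), (107, 167), (108, 136), (109, 119), (110, 110), (111, 119), (112, 122), (113, 121), (114, 118), (115, 113), (116, 105), (117, 95), (118, 82), (119, 62), (120, 101), (121, 118), (122, 109), (123, 106), (124, 106), (125, 106), (126, 106), (127, 106), (128, 106), (129, 89)]
```

View pics/w4.png

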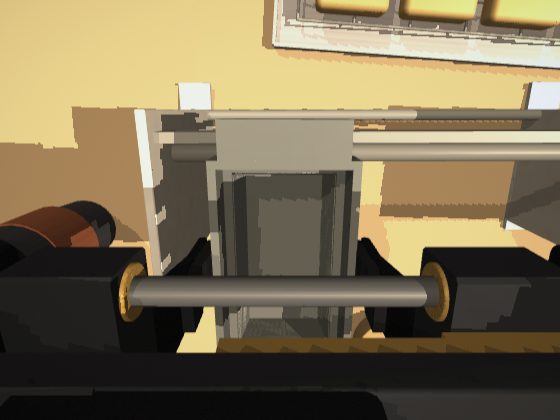

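The hook end is at row ~119 (columns 217–353), the bar's bright top edge at rows ~132–144, the rest tube at 145–160, and a low rear rail at 107–119.

```bash
python3 - <<'E'
from h import *
c=tuple(np.load('w4.npz')[k] for k in 'KRt'); g=cv2.cvtColor(cv2.imread('pics/w4.png'),6)
for u in (190,380,420,460): print(u,[(k,int(g[k,u-2:u+3].mean())) for k in range(128,148)])
T=np.array([.56777525,.27102799]);r=np.array([[.9975,.0706],[.0706,-.9975]])
for u in (380,460):
  for v in (132,143,144): print(u,v,((ray(c,(u,v),.16)[:2]-T)@r).round(4),ray(c,(u,v),.16).round(4))
print('hook',((ray(c,(300,118.8),.198)[:2]-T)@r).round(4))
E
```

```text
190 [(128, 70), (129, 71), (130, 75), (131, 84), (132, 111), (133, 125), (134, 125), (135, 125), (136, 125), (137, 125), (138, 125), (139, 125), (140, 125), (141, 125), (142, 125), (143, 99), (144, 77), (145, 84), (146, 88), (147, 90)]
380 [(128, 194), (129, 146), (130, 79), (131, 150), (132, 204), (133, 216), (134, 216), (135, 216), (136, 216), (137, 216), (138, 216), (139, 215), (140, 215), (141, 215), (142, 179), (143, 122), (144, 115), (145, 131), (146, 143), (147, 152)]
420 [(128, 107), (129, 94), (130, 78), (131, 152), (132, 208), (133, 220), (134, 220), (135, 220), (136, 220), (137, 220), (138, 220), (139, 220), (140, 219), (141, 219), (142, 184), (143, 126), (144, 117), (145, 132), (146, 143), (147, 151)]
460 [(128, 106), (129, 89), (130, 73), (131, 154), (132, 212), (133, 223), (134, 223), (135, 223), (136, 223), (137, 223), (138, 222), (139, 222), (140, 222), (141, 222), (142, 174), (143, 109), (144, 117), (145, 132), (146, 142), (147, 150)]
380 132 [0.0626 0.0521] [0.6339 0.2235 0.16  ]
380 143 [0.0567 0.0525] [0.628  0.2227 0.16  ]
380 144 [0.0561 0.0526] [0.6275 0.2226 0.16  ]
460 132 [0.0626 0.0956] [0.637  0.1801 0.16  ]
460 143 [0.0567 0.0964] [0.6311 0.1789 0.16  ]
460 144 [0.0561 0.0965] [0.6306 0.1788 0.16  ]
hook [0.0705 0.0067]
```

```bash
python3 -m creep '[{"translation":[-1,0,8],"roll":0,"gripper":64},{"translation":[-1,0,16],"roll":0,"gripper":64},{"translation":[-1,0,24],"roll":0,"gripper":64},{"translation":[-1,0,24],"roll":0,"gripper":64}]'
python3 -m creep '[{"translation":[0,0,3],"roll":0,"gripper":64},{"translation":[0,0,6],"roll":0,"gripper":64},{"translation":[0,0,6],"roll":0,"gripper":64}]'
python3 -m creep '[{"translation":[0,0,2],"roll":0,"gripper":64},{"translation":[0,0,4],"roll":0,"gripper":64},{"translation":[0,0,4],"roll":0,"gripper":64}]'
```

```text
time: 7.62
position: [0.5649, 0.2703, 0.1743]
tool_rot: [0.999, 0.035, -0.001, 0.0]
ft_force: [0.1, -0.5, -1.0]
grip_width: 0.0697
grip_force: 25.0
time: 7.87
position: [0.5656, 0.2706, 0.17]
tool_rot: [0.999, 0.035, -0.0, 0.0]
ft_force: [-0.5, 0.2, -0.3]
grip_width: 0.07
grip_force: 25.0
time: 8.12
position: [0.5658, 0.2706, 0.1669]
tool_rot: [0.999, 0.035, 0.0, 0.0]
ft_force: [-0.8, -0.8, 1.0]
grip_width: 0.0695
grip_force: 25.0
```

```bash
python3 -m creep '[{"translation":[0,0,1],"roll":0,"gripper":74},{"translation":[0,0,1],"roll":0,"gripper":76},{"translation":[0,0,1],"roll":0,"gripper":84},{"translation":[0,0,1],"roll":0,"gripper":84},{"translation":[0,0,1],"roll":0,"gripper":84}]'
python3 -m creep '[{"translation":[0,0,-20],"roll":0,"gripper":84},{"translation":[0,0,-40],"roll":0,"gripper":84},{"translation":[0,0,-80],"roll":0,"gripper":84},{"translation":[0,0,-80],"roll":0,"gripper":84},{"translation":[0,0,-80],"roll":0,"gripper":84}]'
python3 - <<'E'
from h import *
c=cam('wrist'); im=viewer.camera('wrist'); np.savez('w5.npz',K=c[0],R=c[1],t=c[2])
o,r=st();print(o['time'],o['position'],r.round(4).tolist())
cv2.imwrite('pics/w5.png',im)
E
```

```text
time: 8.53
position: [0.5658, 0.2706, 0.1655]
tool_rot: [0.999, 0.035, 0.0, -0.0]
ft_force: [-0.7, -0.2, 0.8]
grip_width: 0.0825
grip_force: 0.0
time: 8.95
position: [0.5675, 0.2712, 0.2485]
tool_rot: [0.999, 0.035, 0.003, -0.001]
ft_force: [-0.8, -0.2, -0.4]
grip_width: 0.0843
grip_force: 0.0
9.0 [0.5660398  0.27070918 0.24647799] [[0.9975, 0.0705, 0.0019], [0.0705, -0.9975, 0.0005], [0.002, -0.0004, -1.0]]
```

View pics/w5.png

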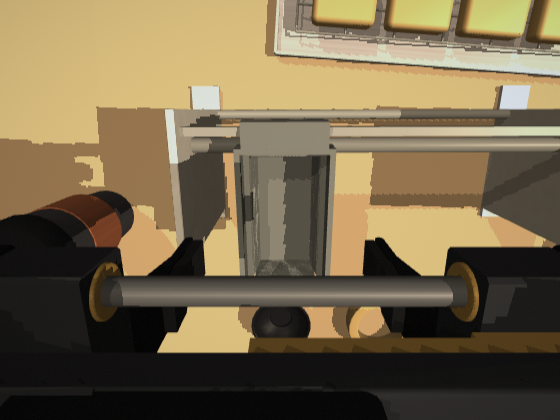

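Bin hangs with hook over bar (hook at rows 121–155, columns 240–330). Now slide it left with closed fingers.

```bash
python3 -m creep '[{"translation":[37,60,0],"roll":0,"gripper":0},{"translation":[37,60,0],"roll":0,"gripper":0},{"translation":[37,60,0],"roll":0,"gripper":0},{"translation":[37,60,0],"roll":0,"gripper":0},{"translation":[37,60,0],"roll":0,"gripper":0}]' 10
python3 -m creep '[{"translation":[0,0,0],"roll":0,"gripper":0},{"translation":[0,0,0],"roll":0,"gripper":0},{"translation":[0,0,0],"roll":0,"gripper":0},{"translation":[0,0,0],"roll":0,"gripper":0}]'
python3 -m creep '[{"translation":[0,0,30],"roll":0,"gripper":0},{"translation":[0,0,60],"roll":0,"gripper":0},{"translation":[0,0,77],"roll":0,"gripper":0},{"translation":[0,0,77],"roll":0,"gripper":0},{"translation":[0,0,77],"roll":0,"gripper":0}]'
python3 -m creep '[{"translation":[0,-6,0],"roll":0,"gripper":0},{"translation":[0,-12,0],"roll":0,"gripper":0},{"translation":[0,-18,0],"roll":0,"gripper":0},{"translation":[0,-24,0],"roll":0,"gripper":0},{"translation":[0,-24,0],"roll":0,"gripper":0}]'
```

```text
time: 9.42
position: [0.6056, 0.2134, 0.2439]
tool_rot: [0.999, 0.035, -0.002, -0.0]
ft_force: [-0.2, -0.1, -0.5]
grip_width: 0.0583
grip_force: 0.0
time: 9.75
position: [0.6064, 0.2141, 0.2456]
tool_rot: [0.999, 0.036, -0.0, -0.0]
ft_force: [0.4, 0.1, 0.4]
grip_width: 0.0321
grip_force: 0.0
time: 10.17
position: [0.6063, 0.2136, 0.1679]
tool_rot: [0.999, 0.035, -0.001, 0.0]
ft_force: [0.6, 0.1, 0.1]
grip_width: 0.0025
grip_force: 0.0
time: 10.58
position: [0.6064, 0.2375, 0.1705]
tool_rot: [0.999, 0.036, 0.002, 0.001]
ft_force: [0.2, -4.4, 2.4]
grip_width: 0.0002
grip_force: 1.8
```

```bash
python3 -m creep '[{"translation":[0,-5,0],"roll":0,"gripper":0},{"translation":[0,-10,0],"roll":0,"gripper":0},{"translation":[0,-15,0],"roll":0,"gripper":0},{"translation":[0,-19,0],"roll":0,"gripper":0},{"translation":[0,-19,0],"roll":0,"gripper":0}]'
python3 -m creep '[{"translation":[0,-2,0],"roll":0,"gripper":0},{"translation":[0,-4,0],"roll":0,"gripper":0},{"translation":[0,-4,0],"roll":0,"gripper":0}]'
python3 -m creep '[{"translation":[0,-2,0],"roll":0,"gripper":0},{"translation":[0,-2,0],"roll":0,"gripper":0}]'
```

```text
time: 11.0
position: [0.6051, 0.2552, 0.1703]
tool_rot: [0.999, 0.036, 0.002, 0.002]
ft_force: [0.0, -5.7, 4.5]
grip_width: 0.001
grip_force: 3.0
time: 11.25
position: [0.6048, 0.2586, 0.1703]
tool_rot: [0.999, 0.036, 0.002, 0.002]
ft_force: [0.9, -7.7, 4.3]
grip_width: 0.0003
grip_force: 3.7
time: 11.42
position: [0.6047, 0.2604, 0.1703]
tool_rot: [0.999, 0.036, 0.001, 0.002]
ft_force: [0.2, -7.3, 4.1]
grip_width: 0.0005
grip_force: 3.8
```

```bash
python3 -m creep '[{"translation":[0,-2,0],"roll":0,"gripper":0},{"translation":[0,-2,0],"roll":0,"gripper":0},{"translation":[0,-2,0],"roll":0,"gripper":0}]'
python3 -m creep '[{"translation":[0,-2,0],"roll":0,"gripper":0},{"translation":[0,-2,0],"roll":0,"gripper":0},{"translation":[0,-2,0],"roll":0,"gripper":0}]'
python3 - <<'E'
from h import *
c=cam('wrist'); im=viewer.camera('wrist'); np.savez('w6.npz',K=c[0],R=c[1],t=c[2])
cv2.imwrite('pics/w6.png',im)
E
```

```text
time: 11.67
position: [0.6045, 0.2624, 0.1703]
tool_rot: [0.999, 0.036, 0.001, 0.002]
ft_force: [-0.2, -7.1, 4.1]
grip_width: 0.0003
grip_force: 3.8
time: 11.92
position: [0.6044, 0.2644, 0.1703]
tool_rot: [0.999, 0.036, 0.001, 0.002]
ft_force: [0.8, -7.4, 4.6]
grip_width: 0.0007
grip_force: 3.8
```

View pics/w6.png

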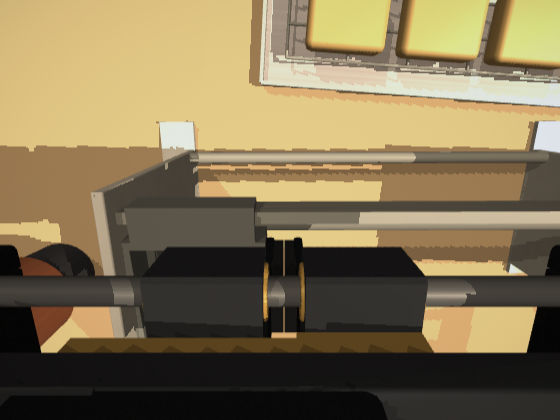

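```bash
python3 -m creep '[{"translation":[0,-2,0],"roll":0,"gripper":0},{"translation":[0,-3,0],"roll":0,"gripper":0},{"translation":[0,-3,0],"roll":0,"gripper":0}]'
python3 -m creep '[{"translation":[0,-2,0],"roll":0,"gripper":0},{"translation":[0,-3,0],"roll":0,"gripper":0},{"translation":[0,-3,0],"roll":0,"gripper":0}]'
python3 -m creep '[{"translation":[0,-2,0],"roll":0,"gripper":0},{"translation":[0,-2,0],"roll":0,"gripper":0},{"translation":[0,-2,0],"roll":0,"gripper":0}]'
python3 - <<'E'
from h import *
c=tuple(np.load('w6.npz')[k] for k in 'KRt'); S=np.array([.6228,.3467]); ey=np.array([-.07,.9975])
for p,z in [((127,204),.164),((256,198),.164),((94,195),.168),((108,192),.168)]: q=ray(c,p,z); print(q.round(4),((q[:2]-S)@ey).round(4))
E
```

```text
time: 12.22
position: [0.6044, 0.2661, 0.1704]
tool_rot: [0.999, 0.036, 0.001, 0.003]
ft_force: [1.0, -10.8, 5.7]
grip_width: 0.0006
grip_force: 5.4
time: 12.47
position: [0.6044, 0.2663, 0.1704]
tool_rot: [0.999, 0.036, 0.001, 0.006]
ft_force: [1.5, -17.0, 6.8]
grip_width: 0.0005
grip_force: 8.7
time: 12.72
position: [0.6044, 0.2664, 0.1704]
tool_rot: [0.999, 0.036, 0.001, 0.007]
ft_force: [1.3, -20.7, 6.8]
grip_width: 0.0005
grip_force: 10.8
[0.6311 0.3393 0.164 ] -0.008
[0.6382 0.2799 0.164 ] -0.0677
[0.6356 0.3519 0.168 ] 0.0043
[0.6374 0.3455 0.168 ] -0.0022
```

```bash
python3 -m creep '[{"translation":[0,20,0],"roll":0,"gripper":0},{"translation":[0,20,-40],"roll":0,"gripper":0},{"translation":[0,20,-80],"roll":0,"gripper":87},{"translation":[0,20,-100],"roll":0,"gripper":87},{"translation":[0,20,-100],"roll":0,"gripper":87}]'
python3 -m creep '[{"translation":[-52,126,0],"roll":0,"gripper":87},{"translation":[-52,126,0],"roll":0,"gripper":87},{"translation":[-52,126,0],"roll":0,"gripper":87},{"translation":[-52,126,0],"roll":0,"gripper":87},{"translation":[-52,126,0],"roll":0,"gripper":87}]' >/dev/null
python3 -m creep '[{"translation":[-52,126,0],"roll":0,"gripper":87},{"translation":[-52,126,0],"roll":0,"gripper":87},{"translation":[-52,126,0],"roll":0,"gripper":87},{"translation":[-52,126,0],"roll":0,"gripper":87},{"translation":[-52,126,0],"roll":0,"gripper":87}]' >/dev/null
python3 -m creep '[{"translation":[-52,126,55],"roll":10.6,"gripper":87},{"translation":[-52,126,55],"roll":10.6,"gripper":87},{"translation":[-52,126,55],"roll":10.6,"gripper":87},{"translation":[-52,126,55],"roll":10.6,"gripper":87},{"translation":[-52,126,55],"roll":10.6,"gripper":87}]'
python3 -m creep '[{"translation":[0,0,0],"roll":0,"gripper":87},{"translation":[0,0,0],"roll":0,"gripper":87},{"translation":[0,0,0],"roll":0,"gripper":87}]'
cat >> h.py <<'E'
def shot(tag):
    c=cam('wrist'); im=viewer.camera('wrist'); np.savez(tag+'.npz',K=c[0],R=c[1],t=c[2]); cv2.imwrite(f'pics/{tag}.png',im)
    o,r=st(); print(o['time'],np.round(o['position'],4),'yaw',round(float(np.arctan2(r[1,0],r[0,0])),4)); return c,im
OUT=np.array([[-60,35,42],[-60,-35,42],[60,-35,42],[60,-30,42],[78,-30,42],[78,30,42],[60,30,42],[60,35,42]])/1e3
def iou(c,im,model,p,z,rowmax=240,sat=60,box=None):
    from scipy.optimize import minimize
    hsv=cv2.cvtColor(im,cv2.COLOR_BGR2HSV); m0=(hsv[...,1]<sat)
    def cost(p):
        q=proj(c,model@R.from_euler('Z',p[2]).as_matrix().T+[p[0],p[1],z])
        b=np.zeros(m0.shape,np.uint8); cv2.fillPoly(b,[np.round(q*16).astype(np.int32)],1,shift=4)
        d=cv2.dilate(b,np.ones((25,25)));w=(d>0);w[rowmax:]=0; b=b.astype(bool)
        return -(m0&b&w).sum()/(((m0|b)&w).sum()+1)
    p=np.array(p,float)
    for s in (6e-3,2e-3):
        sim=np.array([p]+[p+np.eye(3)[i]*s*(8 if i==2 else 1) for i in range(3)])
        r=minimize(cost,p,method='Nelder-Mead',options=dict(initial_simplex=sim,xatol=2e-4,fatol=1e-5)); p=r.x
    return p.round(4),round(-r.fun,3)
E
python3 - <<'E'
from h import *
im=cv2.imread('pics/w2.png'); c=tuple(np.load('w2.npz')[k] for k in 'KRt')
print('check w2',[iou(c,im,OUT,[.468,-.14,-.11],.04,sat=s) for s in (50,70,90)])
c,im=shot('w7'); print([iou(c,im,OUT,[.468,-.14,-.11],.02,sat=s) for s in (50,70,90)])
print([np.round(d['bbox']).tolist()+[round(d['p'],2)] for d in viewer.recognise('wrist','bin1')])
B=BIN@R.from_euler('Z',-.1137).as_matrix().T+[.4676,-.1406,.02];print(proj(c,B).round(0).tolist())
E
```

```text
time: 13.13
position: [0.6073, 0.256, 0.2758]
tool_rot: [0.999, 0.035, 0.007, -0.002]
ft_force: [-0.2, 0.2, 0.6]
grip_width: 0.0134
grip_force: 0.0
time: 14.38
position: [0.4749, -0.135, 0.2117]
tool_rot: [0.998, -0.059, -0.001, -0.001]
ft_force: [0.2, -0.6, 0.4]
grip_width: 0.0868
grip_force: 0.0
time: 14.63
position: [0.4762, -0.1321, 0.2141]
tool_rot: [0.998, -0.056, 0.001, -0.0]
ft_force: [-0.6, 0.5, 0.6]
grip_width: 0.0868
grip_force: 0.0
check w2 [(array([ 0.4668, -0.1406, -0.1003]), np.float64(0.288)), (array([ 0.4673, -0.1393, -0.1221]), np.float64(0.98)), (array([ 0.4677, -0.1393, -0.1081]), np.float64(0.988))]
14.6833 [ 0.4761 -0.1322  0.2141] yaw -0.112
[(array([ 0.4631, -0.1419, -0.0393]), np.float64(0.284)), (array([ 0.4675, -0.139 , -0.1133]), np.float64(0.978)), (array([ 0.4673, -0.1391, -0.1192]), np.float64(0.989))]
[[255.0, 114.0, 79.0, 148.0, 0.91]]
[[257.0, 262.0], [330.0, 262.0], [336.0, 135.0], [255.0, 135.0], [260.0, 113.0], [331.0, 114.0]]
```

```bash
python3 -m creep '[{"translation":[0,8.5,40],"roll":0,"gripper":87},{"translation":[0,8.5,80],"roll":0,"gripper":87},{"translation":[0,8.5,120],"roll":0,"gripper":87},{"translation":[0,8.5,149],"roll":0,"gripper":87},{"translation":[0,8.5,149],"roll":0,"gripper":87}]'
python3 -m creep '[{"translation":[0,0,0],"roll":0,"gripper":87},{"translation":[0,0,0],"roll":0,"gripper":64},{"translation":[0,0,0],"roll":0,"gripper":64},{"translation":[0,0,0],"roll":0,"gripper":64},{"translation":[0,0,0],"roll":0,"gripper":64}]' 25
python3 -m creep '[{"translation":[0,0,0],"roll":0,"gripper":64},{"translation":[0,0,-20],"roll":0,"gripper":64},{"translation":[0,0,-50],"roll":0,"gripper":64},{"translation":[0,0,-90],"roll":0,"gripper":64},{"translation":[0,0,-120],"roll":0,"gripper":64}]'
python3 -m creep '[{"translation":[0,0,-116],"roll":0,"gripper":64},{"translation":[0,0,-116],"roll":0,"gripper":64},{"translation":[0,0,-116],"roll":0,"gripper":64},{"translation":[0,0,-116],"roll":0,"gripper":64},{"translation":[0,0,-116],"roll":0,"gripper":64}]'
python3 - <<'E'
from h import *
c,im=shot('w8'); print([iou(c,im,OUT,[.468,-.14,-.11],.0,sat=s) for s in (70,90)])
E
```

```text
time: 15.15
position: [0.4713, -0.1399, 0.0601]
tool_rot: [0.998, -0.057, -0.005, -0.002]
ft_force: [-1.0, 1.3, 0.4]
grip_width: 0.0867
grip_force: 0.0
time: 15.57
position: [0.4751, -0.1425, 0.0665]
tool_rot: [0.998, -0.057, 0.002, 0.001]
ft_force: [0.8, 0.8, 6.7]
grip_width: 0.0696
grip_force: 25.0
time: 15.98
position: [0.4741, -0.1424, 0.1871]
tool_rot: [0.998, -0.057, 0.001, 0.0]
ft_force: [1.0, -0.3, -1.9]
grip_width: 0.0697
grip_force: 25.0
time: 16.4
position: [0.4746, -0.1426, 0.3031]
tool_rot: [0.998, -0.057, 0.003, 0.001]
ft_force: [-0.4, 0.7, -1.9]
grip_width: 0.0697
grip_force: 25.0
16.45 [ 0.4734 -0.1419  0.301 ] yaw -0.1144
[(array([ 0.4667, -0.139 , -0.1111]), np.float64(0.639)), (array([ 0.467 , -0.1379, -0.1125]), np.float64(0.637))]
```

```bash
python3 -m creep '[{"translation":[19,-117,0],"roll":0,"gripper":64},{"translation":[19,-117,0],"roll":0,"gripper":64},{"translation":[19,-117,0],"roll":0,"gripper":64},{"translation":[19,-117,0],"roll":0,"gripper":64},{"translation":[19,-117,0],"roll":0,"gripper":64}]' >/dev/null
python3 -m creep '[{"translation":[19,-117,0],"roll":0,"gripper":64},{"translation":[19,-117,0],"roll":0,"gripper":64},{"translation":[19,-117,0],"roll":0,"gripper":64},{"translation":[19,-117,0],"roll":0,"gripper":64},{"translation":[19,-117,0],"roll":0,"gripper":64}]' >/dev/null
python3 -m creep '[{"translation":[20,-118,0],"roll":-10.5,"gripper":64},{"translation":[20,-118,0],"roll":-10.5,"gripper":64},{"translation":[20,-118,0],"roll":-10.5,"gripper":64},{"translation":[20,-118,0],"roll":-10.5,"gripper":64},{"translation":[20,-118,0],"roll":-10.5,"gripper":64}]' >/dev/null
python3 -m creep '[{"translation":[0,0,30],"roll":0,"gripper":64},{"translation":[0,0,60],"roll":0,"gripper":64},{"translation":[0,0,97],"roll":0,"gripper":64},{"translation":[0,0,97],"roll":0,"gripper":64},{"translation":[0,0,97],"roll":0,"gripper":64}]' >/dev/null
python3 -m creep '[{"translation":[0,0,0],"roll":0,"gripper":64},{"translation":[0,0,0],"roll":0,"gripper":64},{"translation":[0,0,0],"roll":0,"gripper":64}]'
cat >> h.py <<'E'
S=np.array([.6228,.3467]); RY=.0705
def rk(p):
    a=np.array(p[:2])-S; return np.array([a[0]*np.cos(RY)+a[1]*np.sin(RY),-a[0]*np.sin(RY)+a[1]*np.cos(RY)])
def hookbar(c,im):
    g=cv2.cvtColor(im,6).astype(int); o,r=st(); T=np.array(o['position'])
    for u in (380,420,460): print('bar',u,g[122:152,u-2:u+3].mean(1).round().astype(int).tolist())
    for u in (260,300): print('hk',u,g[108:126,u-2:u+3].mean(1).round().astype(int).tolist())
    print('rack xy',rk(T).round(4))
    for v in range(128,146,3): print('bar row',v,((ray(c,(420,v),.16)-T)@r)[0].round(4),end='; ')
    for v in range(114,124,2): print('hk row',v,((ray(c,(285,v),T[2]-.004)-T)@r)[0].round(4),end='; ')
E
python3 - <<'E'
from h import *
c,im=shot('w9'); hookbar(c,im)
E
```

```text
time: 18.37
position: [0.5734, 0.2006, 0.2061]
tool_rot: [0.999, 0.034, 0.002, -0.0]
ft_force: [0.1, 0.8, -1.9]
grip_width: 0.0698
grip_force: 25.0
18.4167 [0.5731 0.2007 0.2058] yaw 0.0685
bar 380 [121, 113, 113, 113, 113, 113, 113, 98, 81, 151, 206, 218, 218, 218, 218, 218, 218, 218, 218, 218, 172, 118, 127, 142, 152, 160, 167, 174, 180, 183]
bar 420 [112, 112, 112, 112, 112, 112, 112, 93, 76, 184, 224, 224, 224, 224, 224, 224, 224, 224, 223, 223, 168, 108, 129, 143, 153, 161, 166, 174, 182, 189]
bar 460 [88, 88, 89, 89, 88, 89, 86, 80, 102, 198, 229, 229, 229, 229, 228, 229, 228, 228, 228, 212, 148, 112, 131, 144, 153, 161, 166, 175, 187, 200]
hk 260 [220, 206, 170, 170, 191, 205, 214, 210, 197, 183, 154, 111, 139, 164, 164, 164, 165, 165]
hk 300 [207, 169, 153, 175, 193, 205, 211, 206, 195, 180, 149, 108, 139, 165, 166, 165, 166, 166]
rack xy [-0.0598 -0.1421]
bar row 128 0.0644; bar row 131 0.0628; bar row 134 0.0611; bar row 137 0.0595; bar row 140 0.0579; bar row 143 0.0562; hk row 114 0.0725; hk row 116 0.0717; hk row 118 0.0709; hk row 120 0.0701; hk row 122 0.0692;
```

```bash
python3 -m creep '[{"translation":[-1,0,9],"roll":-0.1,"gripper":64},{"translation":[-1,0,18],"roll":-0.1,"gripper":64},{"translation":[-1,0,27],"roll":-0.1,"gripper":64},{"translation":[-1,0,27],"roll":-0.1,"gripper":64}]'
python3 -m creep '[{"translation":[0,0,3],"roll":0,"gripper":64},{"translation":[0,0,6],"roll":0,"gripper":64},{"translation":[0,0,6],"roll":0,"gripper":64}]'
python3 -m creep '[{"translation":[0,0,2],"roll":0,"gripper":64},{"translation":[0,0,4],"roll":0,"gripper":64},{"translation":[0,0,4],"roll":0,"gripper":64}]'
```

```text
time: 18.75
position: [0.5701, 0.2007, 0.1742]
tool_rot: [0.999, 0.035, -0.001, 0.0]
ft_force: [1.1, 0.5, -2.5]
grip_width: 0.0695
grip_force: 25.0
time: 19.0
position: [0.5703, 0.2007, 0.1697]
tool_rot: [0.999, 0.035, -0.001, 0.0]
ft_force: [-0.6, 1.1, -1.4]
grip_width: 0.0696
grip_force: 25.0
time: 19.25
position: [0.571, 0.2008, 0.1669]
tool_rot: [0.999, 0.035, 0.0, -0.0]
ft_force: [-1.0, -0.9, 1.9]
grip_width: 0.0698
grip_force: 25.0
```

```bash
python3 -m creep '[{"translation":[0,0,1],"roll":0,"gripper":74},{"translation":[0,0,1],"roll":0,"gripper":76},{"translation":[0,0,1],"roll":0,"gripper":84},{"translation":[0,0,1],"roll":0,"gripper":84},{"translation":[0,0,1],"roll":0,"gripper":84}]'
python3 -m creep '[{"translation":[0,0,-20],"roll":0,"gripper":84},{"translation":[0,0,-40],"roll":0,"gripper":84},{"translation":[0,0,-80],"roll":0,"gripper":84},{"translation":[0,0,-80],"roll":0,"gripper":84},{"translation":[0,0,-80],"roll":0,"gripper":84}]'
python3 - <<'E'
from h import *
c,im=shot('w10')
E
python3 -m creep '[{"translation":[37,60,0],"roll":0,"gripper":0},{"translation":[37,60,0],"roll":0,"gripper":0},{"translation":[37,60,0],"roll":0,"gripper":0},{"translation":[37,60,0],"roll":0,"gripper":0},{"translation":[37,60,0],"roll":0,"gripper":0}]' 10 >/dev/null
python3 -m creep '[{"translation":[0,0,0],"roll":0,"gripper":0},{"translation":[0,0,0],"roll":0,"gripper":0},{"translation":[0,0,0],"roll":0,"gripper":0},{"translation":[0,0,0],"roll":0,"gripper":0}]' >/dev/null
python3 -m creep '[{"translation":[0,0,30],"roll":0,"gripper":0},{"translation":[0,0,60],"roll":0,"gripper":0},{"translation":[0,0,77],"roll":0,"gripper":0},{"translation":[0,0,77],"roll":0,"gripper":0},{"translation":[0,0,77],"roll":0,"gripper":0}]'
python3 -m creep '[{"translation":[0,-6,0],"roll":0,"gripper":0},{"translation":[0,-12,0],"roll":0,"gripper":0},{"translation":[0,-18,0],"roll":0,"gripper":0},{"translation":[0,-24,0],"roll":0,"gripper":0},{"translation":[0,-24,0],"roll":0,"gripper":0}]'
```

```text
time: 19.67
position: [0.5709, 0.2008, 0.1656]
tool_rot: [0.999, 0.035, 0.0, -0.0]
ft_force: [0.2, -0.0, -0.5]
grip_width: 0.0828
grip_force: 0.0
time: 20.08
position: [0.5726, 0.2011, 0.2484]
tool_rot: [0.999, 0.035, 0.003, -0.0]
ft_force: [-0.6, 0.2, 1.1]
grip_width: 0.084
grip_force: 0.0
20.1333 [0.5711 0.2008 0.2465] yaw 0.0705
time: 21.3
position: [0.6114, 0.1438, 0.1679]
tool_rot: [0.999, 0.035, -0.001, -0.0]
ft_force: [-0.3, -0.2, -0.1]
grip_width: 0.0025
grip_force: 0.0
time: 21.72
position: [0.6115, 0.1677, 0.1703]
tool_rot: [0.999, 0.036, 0.002, 0.001]
ft_force: [-1.0, -4.8, 2.0]
grip_width: 0.0004
grip_force: 1.6
```

View pics/w10.png

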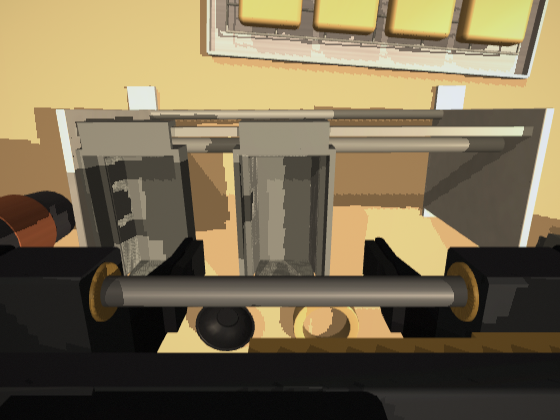

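Both bins hang: first at the left cheek (hook columns 78–170), second at columns 240–330. Continue sliding.

```bash
python3 -m creep '[{"translation":[0,-6,0],"roll":0,"gripper":0},{"translation":[0,-12,0],"roll":0,"gripper":0},{"translation":[0,-18,0],"roll":0,"gripper":0},{"translation":[0,-24,0],"roll":0,"gripper":0},{"translation":[0,-24,0],"roll":0,"gripper":0}]'
python3 -m creep '[{"translation":[0,-2,0],"roll":0,"gripper":0},{"translation":[0,-3,0],"roll":0,"gripper":0},{"translation":[0,-3,0],"roll":0,"gripper":0}]'
python3 -m creep '[{"translation":[0,-2,0],"roll":0,"gripper":0},{"translation":[0,-3,0],"roll":0,"gripper":0},{"translation":[0,-3,0],"roll":0,"gripper":0}]'
python3 -m creep '[{"translation":[0,-2,0],"roll":0,"gripper":0},{"translation":[0,-3,0],"roll":0,"gripper":0},{"translation":[0,-3,0],"roll":0,"gripper":0}]'
```

```text
time: 22.13
position: [0.6098, 0.1908, 0.1702]
tool_rot: [0.999, 0.036, 0.002, 0.001]
ft_force: [0.7, -4.6, 3.4]
grip_width: 0.0001
grip_force: 2.5
time: 22.38
position: [0.6096, 0.1927, 0.1702]
tool_rot: [0.999, 0.036, 0.002, 0.002]
ft_force: [0.5, -7.6, 4.7]
grip_width: 0.0005
grip_force: 3.6
time: 22.63
position: [0.6094, 0.1955, 0.1702]
tool_rot: [0.999, 0.036, 0.001, 0.002]
ft_force: [0.3, -7.2, 3.9]
grip_width: 0.0006
grip_force: 3.8
time: 22.88
position: [0.6095, 0.1963, 0.1702]
tool_rot: [0.999, 0.036, 0.001, 0.004]
ft_force: [1.1, -12.8, 5.3]
grip_width: 0.0003
grip_force: 6.5
```

```bash
python3 -m creep '[{"translation":[0,-2,0],"roll":0,"gripper":0},{"translation":[0,-3,0],"roll":0,"gripper":0},{"translation":[0,-3,0],"roll":0,"gripper":0}]'
python3 -m creep '[{"translation":[0,20,0],"roll":0,"gripper":0},{"translation":[0,20,-40],"roll":0,"gripper":0},{"translation":[0,20,-80],"roll":0,"gripper":87},{"translation":[0,20,-100],"roll":0,"gripper":87},{"translation":[0,20,-100],"roll":0,"gripper":87}]' >/dev/null
python3 -m creep '[{"translation":[-53,104,0],"roll":0,"gripper":87},{"translation":[-53,104,0],"roll":0,"gripper":87},{"translation":[-53,104,0],"roll":0,"gripper":87},{"translation":[-53,104,0],"roll":0,"gripper":87},{"translation":[-53,104,0],"roll":0,"gripper":87}]' >/dev/null
python3 -m creep '[{"translation":[-53,104,0],"roll":0,"gripper":87},{"translation":[-53,104,0],"roll":0,"gripper":87},{"translation":[-53,104,0],"roll":0,"gripper":87},{"translation":[-53,104,0],"roll":0,"gripper":87},{"translation":[-53,104,0],"roll":0,"gripper":87}]' >/dev/null
python3 -m creep '[{"translation":[-53,104,75],"roll":10.6,"gripper":87},{"translation":[-53,104,75],"roll":10.6,"gripper":87},{"translation":[-53,104,75],"roll":10.6,"gripper":87},{"translation":[-53,104,75],"roll":10.6,"gripper":87},{"translation":[-53,104,75],"roll":10.6,"gripper":87}]' >/dev/null
python3 -m creep '[{"translation":[0,0,0],"roll":0,"gripper":87},{"translation":[0,0,0],"roll":0,"gripper":87},{"translation":[0,0,0],"roll":0,"gripper":87}]'
python3 - <<'E'
from h import *
c,im=shot('w11'); print([iou(c,im,OUT,[.468,-.14,-.11],.0,sat=s) for s in (70,90)])
E
```

```text
time: 23.13
position: [0.6095, 0.1965, 0.1703]
tool_rot: [0.999, 0.036, 0.001, 0.007]
ft_force: [-0.1, -20.6, 5.7]
grip_width: 0.0005
grip_force: 9.9
time: 25.05
position: [0.474, -0.1377, 0.1945]
tool_rot: [0.998, -0.056, 0.001, 0.0]
ft_force: [0.6, 0.4, 0.2]
grip_width: 0.0867
grip_force: 0.0
25.1 [ 0.4739 -0.1378  0.1945] yaw -0.1121
[(array([ 0.4667, -0.1396, -0.1092]), np.float64(0.986)), (array([ 0.4665, -0.1399, -0.1137]), np.float64(0.987))]
```

```bash
python3 -m creep '[{"translation":[0,3,40],"roll":0,"gripper":87},{"translation":[0,3,80],"roll":0,"gripper":87},{"translation":[0,3,120],"roll":0,"gripper":87},{"translation":[0,3,149],"roll":0,"gripper":87},{"translation":[0,3,149],"roll":0,"gripper":87}]'
python3 -m creep '[{"translation":[0,0,0],"roll":0,"gripper":87},{"translation":[0,0,0],"roll":0,"gripper":64},{"translation":[0,0,0],"roll":0,"gripper":64},{"translation":[0,0,0],"roll":0,"gripper":64},{"translation":[0,0,0],"roll":0,"gripper":64}]' 25
python3 -m creep '[{"translation":[0,0,0],"roll":0,"gripper":64},{"translation":[0,0,-30],"roll":0,"gripper":64},{"translation":[0,0,-70],"roll":0,"gripper":64},{"translation":[0,0,-100],"roll":0,"gripper":64},{"translation":[0,0,-130],"roll":0,"gripper":64}]'
python3 -m creep '[{"translation":[0,0,-125],"roll":0,"gripper":64},{"translation":[0,0,-125],"roll":0,"gripper":64},{"translation":[0,0,-125],"roll":0,"gripper":64},{"translation":[0,0,-125],"roll":0,"gripper":64},{"translation":[0,0,-125],"roll":0,"gripper":64}]'
python3 -m creep '[{"translation":[36,-139,0],"roll":0,"gripper":64},{"translation":[36,-139,0],"roll":0,"gripper":64},{"translation":[36,-139,0],"roll":0,"gripper":64},{"translation":[36,-139,0],"roll":0,"gripper":64},{"translation":[36,-139,0],"roll":0,"gripper":64}]' >/dev/null
python3 -m creep '[{"translation":[37,-139,0],"roll":-10.5,"gripper":64},{"translation":[37,-139,0],"roll":-10.5,"gripper":64},{"translation":[37,-139,0],"roll":-10.5,"gripper":64},{"translation":[37,-139,0],"roll":-10.5,"gripper":64},{"translation":[37,-139,0],"roll":-10.5,"gripper":64}]' >/dev/null
python3 -m creep '[{"translation":[0,0,30],"roll":0,"gripper":64},{"translation":[0,0,60],"roll":0,"gripper":64},{"translation":[0,0,97],"roll":0,"gripper":64},{"translation":[0,0,97],"roll":0,"gripper":64},{"translation":[0,0,97],"roll":0,"gripper":64}]' >/dev/null
python3 -m creep '[{"translation":[0,0,0],"roll":0,"gripper":64},{"translation":[0,0,0],"roll":0,"gripper":64},{"translation":[0,0,0],"roll":0,"gripper":64}]'
python3 - <<'E'
from h import *
c,im=shot('w12'); hookbar(c,im)
E
```

```text
time: 25.52
position: [0.4699, -0.1397, 0.0403]
tool_rot: [0.998, -0.057, -0.004, -0.002]
ft_force: [-0.5, 1.0, 0.8]
grip_width: 0.0867
grip_force: 0.0
time: 25.93
position: [0.4734, -0.1424, 0.0464]
tool_rot: [0.998, -0.057, 0.002, 0.001]
ft_force: [0.2, 0.9, 6.2]
grip_width: 0.0699
grip_force: 25.0
time: 26.35
position: [0.472, -0.142, 0.1767]
tool_rot: [0.998, -0.057, 0.0, 0.0]
ft_force: [0.8, -0.2, -1.2]
grip_width: 0.0694
grip_force: 25.0
time: 26.77
position: [0.4732, -0.1425, 0.3027]
tool_rot: [0.998, -0.057, 0.003, 0.002]
ft_force: [-0.2, 0.9, -1.7]
grip_width: 0.0693
grip_force: 25.0
time: 28.27
position: [0.5779, 0.1255, 0.2049]
tool_rot: [0.999, 0.034, 0.002, 0.0]
ft_force: [0.7, -0.5, -1.4]
grip_width: 0.0699
grip_force: 25.0
28.3167 [0.5777 0.1257 0.2047] yaw 0.0686
bar 380 [86, 86, 88, 89, 91, 89, 83, 130, 202, 224, 224, 224, 224, 224, 224, 224, 224, 224, 191, 119, 89, 126, 150, 160, 167, 173, 180, 186, 188, 188]
bar 420 [94, 94, 94, 94, 94, 90, 84, 166, 223, 233, 233, 232, 232, 232, 232, 232, 232, 232, 198, 118, 85, 91, 95, 98, 100, 101, 103, 102, 101, 98]
bar 460 [158, 161, 165, 169, 173, 177, 182, 186, 190, 194, 198, 201, 206, 211, 215, 219, 223, 226, 229, 232, 234, 237, 239, 241, 242, 243, 244, 245, 245, 246]
hk 260 [131, 117, 133, 147, 155, 157, 150, 119, 142, 170, 170, 170, 170, 169, 169, 169, 169, 169]
hk 300 [139, 118, 126, 132, 140, 140, 131, 121, 151, 170, 170, 170, 170, 170, 170, 171, 170, 170]
rack xy [-0.0606 -0.2173]
bar row 128 0.0644; bar row 131 0.0628; bar row 134 0.0611; bar row 137 0.0595; bar row 140 0.0579; bar row 143 0.0562; hk row 114 0.0725; hk row 116 0.0717; hk row 118 0.0708; hk row 120 0.07; hk row 122 0.0692;
```

```bash
python3 -m creep '[{"translation":[-1.5,0,9],"roll":-0.1,"gripper":64},{"translation":[-1.5,0,18],"roll":-0.1,"gripper":64},{"translation":[-1.5,0,26],"roll":-0.1,"gripper":64},{"translation":[-1.5,0,26],"roll":-0.1,"gripper":64}]'
python3 -m creep '[{"translation":[0,0,3],"roll":0,"gripper":64},{"translation":[0,0,6],"roll":0,"gripper":64},{"translation":[0,0,6],"roll":0,"gripper":64}]'
python3 -m creep '[{"translation":[0,0,2],"roll":0,"gripper":64},{"translation":[0,0,4],"roll":0,"gripper":64},{"translation":[0,0,4],"roll":0,"gripper":64}]'
```

```text
time: 28.65
position: [0.5739, 0.1257, 0.1744]
tool_rot: [0.999, 0.035, -0.002, 0.0]
ft_force: [0.7, 0.8, -1.0]
grip_width: 0.0697
grip_force: 25.0
time: 28.9
position: [0.5746, 0.1258, 0.1698]
tool_rot: [0.999, 0.035, -0.001, -0.0]
ft_force: [0.6, -0.3, -1.7]
grip_width: 0.0702
grip_force: 25.0
time: 29.15
position: [0.5753, 0.1258, 0.1668]
tool_rot: [0.999, 0.035, 0.0, 0.0]
ft_force: [0.0, 0.2, 1.5]
grip_width: 0.0701
grip_force: 25.0
```

```bash
python3 -m creep '[{"translation":[0,0,1],"roll":0,"gripper":74},{"translation":[0,0,1],"roll":0,"gripper":76},{"translation":[0,0,1],"roll":0,"gripper":84},{"translation":[0,0,1],"roll":0,"gripper":84},{"translation":[0,0,1],"roll":0,"gripper":84}]' >/dev/null
python3 -m creep '[{"translation":[0,0,-20],"roll":0,"gripper":84},{"translation":[0,0,-40],"roll":0,"gripper":84},{"translation":[0,0,-80],"roll":0,"gripper":84},{"translation":[0,0,-80],"roll":0,"gripper":84},{"translation":[0,0,-80],"roll":0,"gripper":84}]'
python3 -m creep '[{"translation":[38,58,0],"roll":0,"gripper":0},{"translation":[38,58,0],"roll":0,"gripper":0},{"translation":[38,58,0],"roll":0,"gripper":0},{"translation":[38,58,0],"roll":0,"gripper":0},{"translation":[38,58,0],"roll":0,"gripper":0}]' 10 >/dev/null
python3 -m creep '[{"translation":[0,0,0],"roll":0,"gripper":0},{"translation":[0,0,0],"roll":0,"gripper":0},{"translation":[0,0,0],"roll":0,"gripper":0},{"translation":[0,0,0],"roll":0,"gripper":0},{"translation":[0,0,0],"roll":0,"gripper":0}]' >/dev/null
python3 -m creep '[{"translation":[0,0,0],"roll":0,"gripper":0},{"translation":[0,0,0],"roll":0,"gripper":0},{"translation":[0,0,0],"roll":0,"gripper":0}]'
python3 -m creep '[{"translation":[0,0,30],"roll":0,"gripper":0},{"translation":[0,0,60],"roll":0,"gripper":0},{"translation":[0,0,77],"roll":0,"gripper":0},{"translation":[0,0,77],"roll":0,"gripper":0},{"translation":[0,0,77],"roll":0,"gripper":0}]'
python3 -m creep '[{"translation":[0,-6,0],"roll":0,"gripper":0},{"translation":[0,-12,0],"roll":0,"gripper":0},{"translation":[0,-18,0],"roll":0,"gripper":0},{"translation":[0,-24,0],"roll":0,"gripper":0},{"translation":[0,-24,0],"roll":0,"gripper":0}]'
```

```text
time: 29.98
position: [0.5768, 0.1258, 0.2483]
tool_rot: [0.999, 0.035, 0.003, 0.0]
ft_force: [-0.0, -0.7, 0.0]
grip_width: 0.0842
grip_force: 0.0
time: 31.07
position: [0.617, 0.0706, 0.2456]
tool_rot: [0.999, 0.035, 0.0, 0.0]
ft_force: [0.4, 0.5, -1.2]
grip_width: 0.0056
grip_force: 0.0
time: 31.48
position: [0.6166, 0.0705, 0.1678]
tool_rot: [0.999, 0.035, -0.001, -0.0]
ft_force: [0.2, -0.2, -0.3]
grip_width: 0.0004
grip_force: 0.0
time: 31.9
position: [0.6164, 0.0951, 0.1701]
tool_rot: [0.999, 0.036, 0.002, 0.001]
ft_force: [1.3, -2.5, 0.9]
grip_width: 0.0006
grip_force: 1.2
```

```bash
python3 -m creep '[{"translation":[0,-6,0],"roll":0,"gripper":0},{"translation":[0,-12,0],"roll":0,"gripper":0},{"translation":[0,-18,0],"roll":0,"gripper":0},{"translation":[0,-25,0],"roll":0,"gripper":0},{"translation":[0,-25,0],"roll":0,"gripper":0}]'
python3 -m creep '[{"translation":[0,-2,0],"roll":0,"gripper":0},{"translation":[0,-3,0],"roll":0,"gripper":0},{"translation":[0,-3,0],"roll":0,"gripper":0}]'
python3 -m creep '[{"translation":[0,-2,0],"roll":0,"gripper":0},{"translation":[0,-3,0],"roll":0,"gripper":0},{"translation":[0,-3,0],"roll":0,"gripper":0}]'
python3 -m creep '[{"translation":[0,-2,0],"roll":0,"gripper":0},{"translation":[0,-3,0],"roll":0,"gripper":0},{"translation":[0,-3,0],"roll":0,"gripper":0}]'
```

```text
time: 32.32
position: [0.6146, 0.1191, 0.1699]
tool_rot: [0.999, 0.036, 0.002, 0.001]
ft_force: [0.9, -4.5, 3.0]
grip_width: 0.0004
grip_force: 2.1
time: 32.57
position: [0.6145, 0.121, 0.1699]
tool_rot: [0.999, 0.036, 0.001, 0.002]
ft_force: [0.8, -6.1, 4.3]
grip_width: 0.0002
grip_force: 3.4
time: 32.82
position: [0.6143, 0.1238, 0.1699]
tool_rot: [0.999, 0.036, 0.001, 0.002]
ft_force: [-0.0, -7.2, 3.5]
grip_width: 0.0002
grip_force: 3.5
time: 33.07
position: [0.6142, 0.1264, 0.17]
tool_rot: [0.999, 0.036, 0.002, 0.002]
ft_force: [0.3, -8.5, 4.0]
grip_width: 0.0005
grip_force: 4.1
```

```bash
python3 -m creep '[{"translation":[0,-2,0],"roll":0,"gripper":0},{"translation":[0,-3,0],"roll":0,"gripper":0},{"translation":[0,-3,0],"roll":0,"gripper":0}]'
python3 -m creep '[{"translation":[0,-2,0],"roll":0,"gripper":0},{"translation":[0,-4,0],"roll":0,"gripper":0},{"translation":[0,-4,0],"roll":0,"gripper":0}]'
python3 -m creep '[{"translation":[0,18,0],"roll":0,"gripper":0},{"translation":[0,18,0],"roll":0,"gripper":0},{"translation":[0,18,-40],"roll":0,"gripper":0},{"translation":[0,18,-80],"roll":0,"gripper":40},{"translation":[0,18,-80],"roll":0,"gripper":40}]'
python3 -m creep '[{"translation":[-40,-100,-35],"roll":0,"gripper":60},{"translation":[-40,-100,-35],"roll":0,"gripper":60},{"translation":[-40,-100,-35],"roll":0,"gripper":60},{"translation":[-40,-100,-35],"roll":0,"gripper":60},{"translation":[-40,-100,-35],"roll":0,"gripper":60}]'
python3 -m creep '[{"translation":[0,0,0],"roll":0,"gripper":60},{"translation":[0,0,0],"roll":0,"gripper":60},{"translation":[0,0,0],"roll":0,"gripper":60}]' >/dev/null
python3 - <<'E'
from h import *
shot('w13')
E
```

```text
time: 33.32
position: [0.6142, 0.1266, 0.17]
tool_rot: [0.999, 0.036, 0.001, 0.005]
ft_force: [0.3, -15.3, 5.7]
grip_width: 0.0005
grip_force: 7.6
time: 33.57
position: [0.6142, 0.1268, 0.1701]
tool_rot: [0.999, 0.037, 0.001, 0.008]
ft_force: [0.2, -24.3, 5.5]
grip_width: 0.0003
grip_force: 12.4
time: 33.98
position: [0.618, 0.1191, 0.2564]
tool_rot: [0.999, 0.035, 0.007, -0.001]
ft_force: [1.3, -0.6, 1.1]
grip_width: 0.0076
grip_force: 0.0
time: 34.4
position: [0.5656, 0.2171, 0.2843]
tool_rot: [0.999, 0.037, 0.001, -0.001]
ft_force: [-0.1, -1.0, -0.9]
grip_width: 0.0392
grip_force: 0.0
34.7 [0.567  0.2134 0.2828] yaw 0.0689
```

View pics/w13.png

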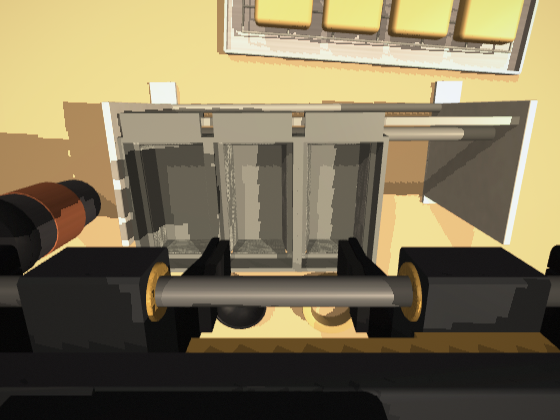

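The row is closed: first hook at columns 120–203 beside the left cheek, others at 213–293 and 305–385, rims touching. Next, the cartons.

```bash
python3 -m creep '[{"translation":[-30,121,-12],"roll":0,"gripper":60},{"translation":[-30,121,-12],"roll":0,"gripper":60},{"translation":[-30,121,-12],"roll":0,"gripper":60},{"translation":[-30,121,-12],"roll":0,"gripper":60}]' >/dev/null
python3 -m creep '[{"translation":[-30,121,-12],"roll":0,"gripper":60},{"translation":[-30,121,-12],"roll":0,"gripper":60},{"translation":[-30,121,-12],"roll":0,"gripper":60},{"translation":[-30,121,-12],"roll":0,"gripper":60}]' >/dev/null
python3 -m creep '[{"translation":[-30,121,-12],"roll":0,"gripper":60},{"translation":[-30,121,-12],"roll":0,"gripper":60},{"translation":[-30,121,-12],"roll":0,"gripper":60},{"translation":[-30,121,-12],"roll":0,"gripper":60}]' >/dev/null
python3 -m creep '[{"translation":[-30,121,-12],"roll":4,"gripper":60},{"translation":[-30,121,-12],"roll":4,"gripper":60},{"translation":[-30,121,-12],"roll":4,"gripper":60},{"translation":[-30,121,-12],"roll":4,"gripper":60}]' >/dev/null
python3 -m creep '[{"translation":[0,0,0],"roll":0,"gripper":60},{"translation":[0,0,0],"roll":0,"gripper":60},{"translation":[0,0,0],"roll":0,"gripper":60}]'
cat >> h.py <<'E'
def cartons(c,im,rowmax=245,zt=.045):
    h=cv2.cvtColor(im,cv2.COLOR_BGR2HSV); m=((h[...,1]<55)&(h[...,2]>165)).astype(np.uint8); m[rowmax:]=0
    m=cv2.morphologyEx(m,cv2.MORPH_OPEN,np.ones((3,3)))
    out=[]
    for k in cv2.findContours(m,cv2.RETR_EXTERNAL,cv2.CHAIN_APPROX_NONE)[0]:
        if cv2.contourArea(k)<300: continue
        W=np.array([ray(c,p,zt)[:2] for p in k[:,0,:].astype(float)],np.float32)
        (x,y),(a,b),t=cv2.minAreaRect(W*1000)
        ang=t if a>b else t+90
        ang=(ang+90)%180-90
        u,v=k[:,0,:].mean(0)
        print('carton',round(x/1000,4),round(y/1000,4),'dims',round(max(a,b),1),round(min(a,b),1),'yaw',round(np.radians(ang),3),'px',u.round(),v.round())
E
python3 - <<'E'
from h import *
c,im=shot('w14'); cartons(c,im)
print([np.round(d['bbox']).tolist()+[round(d['p'],2)] for d in viewer.recognise('wrist','carton1')])
E
```

```text
time: 36.28
position: [0.4812, -0.2753, 0.331]
tool_rot: [1.0, 0.001, -0.0, -0.001]
ft_force: [-0.0, 1.2, -1.0]
grip_width: 0.0599
grip_force: 0.0
36.3333 [ 0.4813 -0.2752  0.3312] yaw 0.0023
carton 0.4636 -0.3894 dims 79.1 34.2 yaw 0.145 px 372.0 180.0
carton 0.4669 -0.2958 dims 79.1 34.5 yaw 0.293 px 300.0 178.0
carton 0.6248 -0.2899 dims 79.1 34.2 yaw 0.279 px 297.0 46.0
carton 0.606 -0.0047 dims 136.5 26.8 yaw 0.075 px 58.0 60.0
[[277.0, 143.0, 41.0, 68.0, 0.92], [410.0, 88.0, 75.0, 38.0, 0.89], [408.0, 195.0, 68.0, 40.0, 0.75], [276.0, 5.0, 42.0, 82.0, 0.72], [317.0, 229.0, 26.0, 46.0, 0.62], [356.0, 146.0, 34.0, 72.0, 0.6]]
```

```bash
python3 -m creep '[{"translation":[-14.5,20.5,120],"roll":-16.6,"gripper":60},{"translation":[-14.5,20.5,120],"roll":-16.6,"gripper":60},{"translation":[-14.5,20.5,120],"roll":-16.6,"gripper":60},{"translation":[-14.5,20.5,120],"roll":-16.6,"gripper":60},{"translation":[-14.5,20.5,120],"roll":-16.6,"gripper":60}]'
python3 - <<'E'
from h import *
c,im=shot('w15'); cartons(c,im)
E
```

```text
time: 36.8
position: [0.466, -0.2957, 0.2103]
tool_rot: [0.99, 0.144, -0.001, -0.002]
ft_force: [-0.5, 0.4, 1.7]
grip_width: 0.0597
grip_force: 0.0
36.85 [ 0.4675 -0.2969  0.2124] yaw 0.29
carton 0.4703 -0.3885 dims 67.5 34.1 yaw 0.146 px 380.0 210.0
carton 0.4673 -0.296 dims 78.6 34.4 yaw 0.294 px 286.0 187.0
carton 0.6084 -0.2948 dims 44.6 34.2 yaw 0.281 px 333.0 29.0
```

```bash
python3 -m creep '[{"translation":[0,0,40],"roll":0,"gripper":60},{"translation":[0,0,80],"roll":0,"gripper":60},{"translation":[0,0,120],"roll":0,"gripper":60},{"translation":[0,0,150],"roll":0,"gripper":60},{"translation":[0,0,160],"roll":0,"gripper":60}]'
python3 -m creep '[{"translation":[0,0,0],"roll":0,"gripper":60},{"translation":[0,0,0],"roll":0,"gripper":28},{"translation":[0,0,0],"roll":0,"gripper":28},{"translation":[0,0,0],"roll":0,"gripper":28},{"translation":[0,0,0],"roll":0,"gripper":28}]' 18
python3 -m creep '[{"translation":[0,0,0],"roll":0,"gripper":28},{"translation":[0,0,-30],"roll":0,"gripper":28},{"translation":[0,0,-70],"roll":0,"gripper":28},{"translation":[0,0,-110],"roll":0,"gripper":28},{"translation":[0,0,-140],"roll":0,"gripper":28}]'
python3 -m creep '[{"translation":[0,0,-90],"roll":0,"gripper":28},{"translation":[0,0,-90],"roll":0,"gripper":28},{"translation":[0,0,-90],"roll":0,"gripper":28},{"translation":[0,0,-90],"roll":0,"gripper":28}]'
```

```text
time: 37.27
position: [0.4673, -0.2969, 0.0504]
tool_rot: [0.989, 0.145, -0.0, -0.0]
ft_force: [-0.3, 0.5, 0.4]
grip_width: 0.0598
grip_force: 0.0
time: 37.68
position: [0.4678, -0.2983, 0.0536]
tool_rot: [0.989, 0.145, 0.001, 0.002]
ft_force: [-0.5, -0.0, 0.5]
grip_width: 0.041
grip_force: 0.0
time: 38.1
position: [0.4671, -0.2978, 0.1947]
tool_rot: [0.989, 0.145, 0.001, 0.001]
ft_force: [1.1, -1.8, -1.0]
grip_width: 0.0344
grip_force: 18.0
time: 38.43
position: [0.4681, -0.2987, 0.2858]
tool_rot: [0.989, 0.145, 0.003, 0.004]
ft_force: [0.0, -0.5, -0.6]
grip_width: 0.035
grip_force: 18.0
```

```bash
python3 -m creep '[{"translation":[64.5,-138.7,0],"roll":0,"gripper":28},{"translation":[64.5,-138.7,0],"roll":0,"gripper":28},{"translation":[64.5,-138.7,0],"roll":0,"gripper":28},{"translation":[64.5,-138.7,0],"roll":0,"gripper":28},{"translation":[64.5,-138.7,0],"roll":0,"gripper":28}]' >/dev/null
python3 -m creep '[{"translation":[64.5,-138.7,0],"roll":0,"gripper":28},{"translation":[64.5,-138.7,0],"roll":0,"gripper":28},{"translation":[64.5,-138.7,0],"roll":0,"gripper":28},{"translation":[64.5,-138.7,0],"roll":0,"gripper":28},{"translation":[64.5,-138.7,0],"roll":0,"gripper":28}]' >/dev/null
python3 -m creep '[{"translation":[64.5,-138.7,0],"roll":0,"gripper":28},{"translation":[64.5,-138.7,0],"roll":0,"gripper":28},{"translation":[64.5,-138.7,0],"roll":0,"gripper":28},{"translation":[64.5,-138.7,0],"roll":0,"gripper":28},{"translation":[64.5,-138.7,0],"roll":0,"gripper":28}]' >/dev/null
python3 -m creep '[{"translation":[64.5,-138.7,30],"roll":12.7,"gripper":28},{"translation":[64.5,-138.7,30],"roll":12.7,"gripper":28},{"translation":[64.5,-138.7,30],"roll":12.7,"gripper":28},{"translation":[64.5,-138.7,30],"roll":12.7,"gripper":28},{"translation":[64.5,-138.7,30],"roll":12.7,"gripper":28}]' >/dev/null
python3 -m creep '[{"translation":[0,0,0],"roll":0,"gripper":28},{"translation":[0,0,0],"roll":0,"gripper":28},{"translation":[0,0,0],"roll":0,"gripper":28}]'
python3 - <<'E'
from h import *
c,im=shot('w16'); o,r=st(); T=np.array(o['position']); print('rack',rk(T).round(4))
# carton in hand: top edge far end row expected; find along columns near tool y=0
P=np.array([T+r@np.array([.04,y,-(-.0075)]) for y in (-.0175,0,.0175)]); print('pred far edge px',proj(c,P).round(1).tolist())
g=cv2.cvtColor(im,6).astype(int); u0=int(proj(c,P)[1,0])
print(g[170:245,u0-2:u0+3].mean(1).round().astype(int).tolist())
v=int(proj(c,P)[1,1])+15; print(v,g[v,u0-50:u0+50].tolist())
# hooks: predicted bin rim centre
E
```

```text
time: 40.35
position: [0.555, 0.306, 0.251]
tool_rot: [0.999, 0.033, -0.001, 0.001]
ft_force: [0.4, 0.4, -1.0]
grip_width: 0.0346
grip_force: 18.0
40.4 [0.5551 0.3061 0.2514] yaw 0.0667
rack [-0.0704 -0.0357]
pred far edge px [[246.1, 186.3], [284.3, 186.3], [322.5, 186.3]]
[119, 119, 121, 121, 121, 120, 120, 120, 117, 116, 116, 115, 111, 114, 129, 162, 230, 246, 247, 247, 247, 228, 198, 198, 199, 198, 198, 198, 198, 200, 200, 200, 200, 198, 197, 196, 195, 195, 196, 198, 200, 200, 198, 195, 193, 193, 194, 196, 196, 196, 194, 194, 194, 195, 196, 195, 195, 194, 195, 195, 193, 194, 195, 196, 198, 199, 200, 199, 199, 198, 199, 198, 197, 196, 194]
201 [79, 79, 79, 79, 79, 99, 56, 42, 43, 60, 79, 79, 99, 183, 198, 196, 196, 196, 197, 198, 200, 201, 203, 204, 203, 203, 203, 202, 201, 200, 201, 201, 202, 202, 202, 201, 201, 200, 200, 200, 199, 198, 198, 197, 197, 196, 197, 198, 199, 200, 200, 201, 201, 201, 202, 201, 201, 201, 201, 200, 199, 197, 195, 193, 191, 190, 191, 192, 194, 195, 197, 200, 202, 202, 201, 200, 198, 197, 195, 195, 196, 197, 198, 200, 201, 204, 178, 81, 88, 42, 41, 67, 143, 143, 144, 143, 143, 143, 143, 143]
```

```bash
python3 -m creep '[{"translation":[0,-0.5,20],"roll":-0.2,"gripper":28},{"translation":[0,-0.5,40],"roll":-0.2,"gripper":28},{"translation":[0,-0.5,60],"roll":-0.2,"gripper":28},{"translation":[0,-0.5,60],"roll":-0.2,"gripper":28}]'
python3 -m creep '[{"translation":[0,0,6],"roll":0,"gripper":28},{"translation":[0,0,12],"roll":0,"gripper":28},{"translation":[0,0,12],"roll":0,"gripper":28}]'
python3 -m creep '[{"translation":[0,0,3],"roll":0,"gripper":28},{"translation":[0,0,6],"roll":0,"gripper":28},{"translation":[0,0,6],"roll":0,"gripper":28}]'
```

```text
time: 40.73
position: [0.5525, 0.306, 0.188]
tool_rot: [0.999, 0.035, -0.004, 0.001]
ft_force: [-1.4, -0.5, -1.8]
grip_width: 0.0348
grip_force: 18.0
time: 40.98
position: [0.5551, 0.3081, 0.1796]
tool_rot: [0.999, 0.036, 0.0, 0.0]
ft_force: [-0.8, -0.2, -1.4]
grip_width: 0.0348
grip_force: 18.0
time: 41.23
position: [0.5548, 0.3087, 0.1742]
tool_rot: [0.999, 0.036, 0.0, -0.0]
ft_force: [-1.1, -0.7, 3.1]
grip_width: 0.0346
grip_force: 18.0
```

```bash
python3 -m creep '[{"translation":[0,1,0],"roll":0,"gripper":42},{"translation":[0,1,0],"roll":0,"gripper":42},{"translation":[0,1,0],"roll":0,"gripper":42},{"translation":[0,1,0],"roll":0,"gripper":42}]'
python3 -m creep '[{"translation":[0,0,-8],"roll":0,"gripper":42},{"translation":[0,0,-20],"roll":0,"gripper":42},{"translation":[0,0,-60],"roll":0,"gripper":50},{"translation":[0,0,-100],"roll":0,"gripper":60},{"translation":[0,0,-100],"roll":0,"gripper":60}]'
python3 -m creep '[{"translation":[0,0,0],"roll":0,"gripper":60},{"translation":[0,0,0],"roll":0,"gripper":60},{"translation":[0,0,0],"roll":0,"gripper":60}]' >/dev/null
python3 - <<'E'
from h import *
c,im=shot('w17'); cartons(c,im,zt=.165); print([np.round(d['bbox']).tolist()+[round(d['p'],2)] for d in viewer.recognise('wrist','carton1')])
E
```

```text
time: 41.57
position: [0.5552, 0.3076, 0.1736]
tool_rot: [0.999, 0.036, 0.0, -0.0]
ft_force: [-1.1, -0.0, -0.4]
grip_width: 0.0417
grip_force: 0.0
time: 41.98
position: [0.56, 0.3095, 0.2839]
tool_rot: [0.999, 0.036, 0.009, -0.003]
ft_force: [1.1, 0.4, 1.3]
grip_width: 0.0549
grip_force: 0.0
42.2833 [0.5541 0.3072 0.2723] yaw 0.0722
carton 0.5742 0.255 dims 40.1 12.1 yaw 0.079 px 354.0 186.0
carton 0.5579 0.3093 dims 69.4 34.7 yaw 0.072 px 282.0 200.0
carton 0.5927 0.2079 dims 193.9 91.8 yaw -1.499 px 426.0 145.0
carton 0.656 0.1375 dims 18.3 14.7 yaw -1.499 px 534.0 86.0
carton 0.6055 0.3429 dims 86.4 19.3 yaw 0.048 px 236.0 127.0
carton 0.6835 0.2123 dims 175.7 27.0 yaw 1.552 px 430.0 40.0
[[260.0, 147.0, 45.0, 108.0, 0.58]]
```

```bash
python3 -m creep '[{"translation":[-28,137.5,0],"roll":0,"gripper":60},{"translation":[-28,137.5,0],"roll":0,"gripper":60},{"translation":[-28,137.5,0],"roll":0,"gripper":60},{"translation":[-28,137.5,0],"roll":0,"gripper":60},{"translation":[-28,137.5,0],"roll":0,"gripper":60}]' >/dev/null
python3 -m creep '[{"translation":[-28,137.5,0],"roll":0,"gripper":60},{"translation":[-28,137.5,0],"roll":0,"gripper":60},{"translation":[-28,137.5,0],"roll":0,"gripper":60},{"translation":[-28,137.5,0],"roll":0,"gripper":60},{"translation":[-28,137.5,0],"roll":0,"gripper":60}]' >/dev/null
python3 -m creep '[{"translation":[-28,137.5,0],"roll":0,"gripper":60},{"translation":[-28,137.5,0],"roll":0,"gripper":60},{"translation":[-28,137.5,0],"roll":0,"gripper":60},{"translation":[-28,137.5,0],"roll":0,"gripper":60},{"translation":[-28,137.5,0],"roll":0,"gripper":60}]' >/dev/null
python3 -m creep '[{"translation":[-28,137.5,0],"roll":0,"gripper":60},{"translation":[-28,137.5,0],"roll":0,"gripper":60},{"translation":[-28,137.5,0],"roll":0,"gripper":60},{"translation":[-28,137.5,0],"roll":0,"gripper":60},{"translation":[-28,137.5,0],"roll":0,"gripper":60}]' >/dev/null
python3 -m creep '[{"translation":[-28,137.5,60],"roll":-4.2,"gripper":60},{"translation":[-28,137.5,60],"roll":-4.2,"gripper":60},{"translation":[-28,137.5,60],"roll":-4.2,"gripper":60},{"translation":[-28,137.5,60],"roll":-4.2,"gripper":60},{"translation":[-28,137.5,60],"roll":-4.2,"gripper":60}]' >/dev/null
python3 -m creep '[{"translation":[0,0,0],"roll":0,"gripper":60},{"translation":[0,0,0],"roll":0,"gripper":60},{"translation":[0,0,0],"roll":0,"gripper":60}]'
python3 - <<'E'
from h import *
c,im=shot('w18'); cartons(c,im)
E
```

```text
time: 44.67
position: [0.4661, -0.3856, 0.214]
tool_rot: [0.997, 0.074, 0.0, -0.0]
ft_force: [0.7, 0.7, -0.7]
grip_width: 0.0596
grip_force: 0.0
44.7167 [ 0.466  -0.386   0.2143] yaw 0.1481
carton 0.4643 -0.3897 dims 79.8 34.2 yaw 0.151 px 288.0 190.0
carton 0.6016 -0.2968 dims 34.5 31.2 yaw -1.295 px 203.0 19.0
```

```bash
python3 -m creep '[{"translation":[-2,3.5,40],"roll":-0.2,"gripper":60},{"translation":[-2,3.5,80],"roll":-0.2,"gripper":60},{"translation":[-2,3.5,120],"roll":-0.2,"gripper":60},{"translation":[-2,3.5,150],"roll":-0.2,"gripper":60},{"translation":[-2,3.5,162],"roll":-0.2,"gripper":60}]'
python3 -m creep '[{"translation":[0,0,0],"roll":0,"gripper":60},{"translation":[0,0,0],"roll":0,"gripper":28},{"translation":[0,0,0],"roll":0,"gripper":28},{"translation":[0,0,0],"roll":0,"gripper":28},{"translation":[0,0,0],"roll":0,"gripper":28}]' 18 >/dev/null
python3 -m creep '[{"translation":[0,0,0],"roll":0,"gripper":28},{"translation":[0,0,0],"roll":0,"gripper":28}]'
python3 -m creep '[{"translation":[0,0,-30],"roll":0,"gripper":28},{"translation":[0,0,-70],"roll":0,"gripper":28},{"translation":[0,0,-110],"roll":0,"gripper":28},{"translation":[0,0,-140],"roll":0,"gripper":28},{"translation":[0,0,-140],"roll":0,"gripper":28}]' >/dev/null
python3 -m creep '[{"translation":[0,0,-92],"roll":0,"gripper":28},{"translation":[0,0,-92],"roll":0,"gripper":28},{"translation":[0,0,-92],"roll":0,"gripper":28},{"translation":[0,0,-92],"roll":0,"gripper":28}]'
```

```text
time: 45.13
position: [0.4623, -0.3885, 0.0481]
tool_rot: [0.997, 0.075, -0.002, -0.003]
ft_force: [-0.2, -0.6, -0.2]
grip_width: 0.0599
grip_force: 0.0
time: 45.72
position: [0.4641, -0.3925, 0.0532]
tool_rot: [0.997, 0.074, 0.001, 0.001]
ft_force: [0.3, 0.7, 6.9]
grip_width: 0.0346
grip_force: 18.0
time: 46.47
position: [0.4648, -0.3936, 0.2873]
tool_rot: [0.997, 0.074, 0.002, 0.003]
ft_force: [-0.2, -0.2, -1.0]
grip_width: 0.0349
grip_force: 18.0
```

```bash
python3 -m creep '[{"translation":[47,-152.3,0],"roll":0,"gripper":28},{"translation":[47,-152.3,0],"roll":0,"gripper":28},{"translation":[47,-152.3,0],"roll":0,"gripper":28},{"translation":[47,-152.3,0],"roll":0,"gripper":28},{"translation":[47,-152.3,0],"roll":0,"gripper":28}]' >/dev/null
python3 -m creep '[{"translation":[47,-152.3,0],"roll":0,"gripper":28},{"translation":[47,-152.3,0],"roll":0,"gripper":28},{"translation":[47,-152.3,0],"roll":0,"gripper":28},{"translation":[47,-152.3,0],"roll":0,"gripper":28},{"translation":[47,-152.3,0],"roll":0,"gripper":28}]' >/dev/null
python3 -m creep '[{"translation":[47,-152.3,0],"roll":0,"gripper":28},{"translation":[47,-152.3,0],"roll":0,"gripper":28},{"translation":[47,-152.3,0],"roll":0,"gripper":28},{"translation":[47,-152.3,0],"roll":0,"gripper":28},{"translation":[47,-152.3,0],"roll":0,"gripper":28}]' >/dev/null
python3 -m creep '[{"translation":[47,-152.3,30],"roll":4.5,"gripper":28},{"translation":[47,-152.3,30],"roll":4.5,"gripper":28},{"translation":[47,-152.3,30],"roll":4.5,"gripper":28},{"translation":[47,-152.3,30],"roll":4.5,"gripper":28},{"translation":[47,-152.3,30],"roll":4.5,"gripper":28}]' >/dev/null
python3 -m creep '[{"translation":[0,0,0],"roll":0,"gripper":28},{"translation":[0,0,0],"roll":0,"gripper":28},{"translation":[0,0,0],"roll":0,"gripper":28}]'
cat >> h.py <<'E'
def inhand(tag):
    c,im=shot(tag); o,r=st(); T=np.array(o['position']); print('rack',rk(T).round(4))
    P=np.array([T+r@np.array([.04,y,.0075]) for y in (-.0175,0,.0175)]); q=proj(c,P); print('pred',q.round(1).tolist())
    g=cv2.cvtColor(im,6).astype(int); u0=int(q[1,0]); v=int(q[1,1])
    print(v-14,g[v-14:v+14,u0-2:u0+3].mean(1).round().astype(int).tolist()); print(u0-50,g[v+15,u0-50:u0+50].tolist())
E
python3 - <<'E'
from h import *
inhand('w19')
E
```

```text
time: 48.38
position: [0.5588, 0.2365, 0.2528]
tool_rot: [0.999, 0.034, -0.001, 0.0]
ft_force: [1.0, -0.3, -0.3]
grip_width: 0.0348
grip_force: 18.0
48.4333 [0.559  0.2365 0.2532] yaw 0.0685
rack [-0.0714 -0.1054]
pred [[246.4, 186.3], [284.5, 186.3], [322.7, 186.3]]
172 [119, 120, 119, 119, 117, 116, 115, 115, 115, 114, 123, 123, 128, 163, 230, 246, 227, 199, 198, 197, 197, 196, 197, 197, 196, 196, 197, 197]
234 [98, 98, 98, 98, 98, 98, 99, 56, 42, 41, 102, 140, 114, 181, 196, 195, 194, 193, 195, 196, 197, 199, 201, 202, 201, 202, 202, 200, 199, 198, 198, 199, 199, 199, 199, 199, 199, 198, 198, 197, 197, 196, 196, 195, 194, 194, 195, 195, 197, 198, 199, 199, 199, 200, 200, 200, 199, 199, 199, 198, 197, 195, 193, 191, 189, 188, 189, 190, 191, 193, 196, 198, 200, 200, 199, 198, 196, 194, 193, 192, 193, 195, 196, 198, 200, 201, 175, 64, 78, 42, 41, 41, 141, 141, 142, 142, 141, 142, 142, 142]
```

Aligned as before (edge row 185, columns 247–320). Lower, release, lift, check.

```bash
python3 -m creep '[{"translation":[1,-1,20],"roll":-0.1,"gripper":28},{"translation":[1,-1,40],"roll":-0.1,"gripper":28},{"translation":[1,-1,62],"roll":-0.1,"gripper":28},{"translation":[1,-1,62],"roll":-0.1,"gripper":28}]'
python3 -m creep '[{"translation":[0,0,6],"roll":0,"gripper":28},{"translation":[0,0,12],"roll":0,"gripper":28},{"translation":[0,0,12],"roll":0,"gripper":28}]'
python3 -m creep '[{"translation":[0,0,3],"roll":0,"gripper":28},{"translation":[0,0,6],"roll":0,"gripper":28},{"translation":[0,0,6],"roll":0,"gripper":28}]'
```

```text
time: 48.77
position: [0.5572, 0.2371, 0.1879]
tool_rot: [0.999, 0.035, -0.004, 0.001]
ft_force: [-0.6, -0.2, -1.5]
grip_width: 0.0348
grip_force: 18.0
time: 49.02
position: [0.5602, 0.2389, 0.1796]
tool_rot: [0.999, 0.036, 0.0, -0.0]
ft_force: [-0.7, -0.0, -1.4]
grip_width: 0.0349
grip_force: 18.0
time: 49.27
position: [0.5597, 0.2395, 0.1742]
tool_rot: [0.999, 0.036, 0.0, -0.0]
ft_force: [-2.2, -1.1, 2.5]
grip_width: 0.035
grip_force: 18.0
```

```bash
python3 -m creep '[{"translation":[0,1,0],"roll":0,"gripper":42},{"translation":[0,1,0],"roll":0,"gripper":42},{"translation":[0,1,0],"roll":0,"gripper":42},{"translation":[0,1,0],"roll":0,"gripper":42}]'
python3 -m creep '[{"translation":[0,0,-8],"roll":0,"gripper":42},{"translation":[0,0,-20],"roll":0,"gripper":42},{"translation":[0,0,-60],"roll":0,"gripper":50},{"translation":[0,0,-100],"roll":0,"gripper":60},{"translation":[0,0,-100],"roll":0,"gripper":60}]' >/dev/null
python3 -m creep '[{"translation":[0,0,0],"roll":0,"gripper":60},{"translation":[0,0,0],"roll":0,"gripper":60},{"translation":[0,0,0],"roll":0,"gripper":60}]' >/dev/null
python3 - <<'E'
from h import *
c,im=shot('w20'); cartons(c,im,zt=.165)
E
python3 -m creep '[{"translation":[7,133,0],"roll":0,"gripper":60},{"translation":[7,133,0],"roll":0,"gripper":60},{"translation":[7,133,0],"roll":0,"gripper":60},{"translation":[7,133,0],"roll":0,"gripper":60},{"translation":[7,133,0],"roll":0,"gripper":60}]' >/dev/null
python3 -m creep '[{"translation":[7,133,0],"roll":0,"gripper":60},{"translation":[7,133,0],"roll":0,"gripper":60},{"translation":[7,133,0],"roll":0,"gripper":60},{"translation":[7,133,0],"roll":0,"gripper":60},{"translation":[7,133,0],"roll":0,"gripper":60}]' >/dev/null
python3 -m creep '[{"translation":[7,133,0],"roll":0,"gripper":60},{"translation":[7,133,0],"roll":0,"gripper":60},{"translation":[7,133,0],"roll":0,"gripper":60},{"translation":[7,133,0],"roll":0,"gripper":60},{"translation":[7,133,0],"roll":0,"gripper":60}]' >/dev/null
python3 -m creep '[{"translation":[7,133,60],"roll":-11.9,"gripper":60},{"translation":[7,133,60],"roll":-11.9,"gripper":60},{"translation":[7,133,60],"roll":-11.9,"gripper":60},{"translation":[7,133,60],"roll":-11.9,"gripper":60},{"translation":[7,133,60],"roll":-11.9,"gripper":60}]' >/dev/null
python3 -m creep '[{"translation":[0,0,0],"roll":0,"gripper":60},{"translation":[0,0,0],"roll":0,"gripper":60},{"translation":[0,0,0],"roll":0,"gripper":60}]'
python3 - <<'E'
from h import *
c,im=shot('w21'); cartons(c,im)
E
```

```text
time: 49.6
position: [0.5605, 0.2382, 0.1738]
tool_rot: [0.999, 0.036, 0.001, 0.0]
ft_force: [0.2, -2.4, 1.4]
grip_width: 0.0415
grip_force: 0.8
50.3167 [0.5589 0.2382 0.2721] yaw 0.0723
carton 0.5627 0.2401 dims 69.3 34.8 yaw 0.072 px 282.0 200.0
carton 0.6404 0.0952 dims 93.6 5.6 yaw -1.499 px 491.0 113.0
carton 0.6081 0.1682 dims 65.7 62.7 yaw 0.086 px 398.0 135.0
carton 0.6144 0.3504 dims 45.3 5.5 yaw 0.072 px 136.0 123.0
carton 0.6576 0.1106 dims 18.3 14.6 yaw -1.499 px 475.0 86.0
carton 0.6427 0.3172 dims 18.6 14.7 yaw -1.499 px 181.0 86.0
carton 0.6863 0.1675 dims 212.7 26.7 yaw 1.566 px 397.0 42.0
time: 52.23
position: [0.6269, -0.2874, 0.2145]
tool_rot: [0.99, 0.141, 0.0, -0.0]
ft_force: [0.9, 0.3, 0.3]
grip_width: 0.0598
grip_force: 0.0
52.2833 [ 0.6269 -0.2877  0.2147] yaw 0.2823
carton 0.6248 -0.2904 dims 79.2 34.0 yaw 0.27 px 286.0 191.0
carton 0.7143 -0.0417 dims 49.2 31.5 yaw -1.564 px 39.0 24.0
```

```bash
python3 -m creep '[{"translation":[-3,2,40],"roll":0.5,"gripper":60},{"translation":[-3,2,80],"roll":0.5,"gripper":60},{"translation":[-3,2,120],"roll":0.5,"gripper":60},{"translation":[-3,2,150],"roll":0.5,"gripper":60},{"translation":[-3,2,162],"roll":0.5,"gripper":60}]'
python3 -m creep '[{"translation":[0,0,0],"roll":0,"gripper":60},{"translation":[0,0,0],"roll":0,"gripper":28},{"translation":[0,0,0],"roll":0,"gripper":28},{"translation":[0,0,0],"roll":0,"gripper":28},{"translation":[0,0,0],"roll":0,"gripper":28}]' 18 >/dev/null
python3 -m creep '[{"translation":[0,0,0],"roll":0,"gripper":28},{"translation":[0,0,0],"roll":0,"gripper":28}]'
python3 -m creep '[{"translation":[0,0,-30],"roll":0,"gripper":28},{"translation":[0,0,-70],"roll":0,"gripper":28},{"translation":[0,0,-110],"roll":0,"gripper":28},{"translation":[0,0,-140],"roll":0,"gripper":28},{"translation":[0,0,-140],"roll":0,"gripper":28}]' >/dev/null
python3 -m creep '[{"translation":[0,0,-92],"roll":0,"gripper":28},{"translation":[0,0,-92],"roll":0,"gripper":28},{"translation":[0,0,-92],"roll":0,"gripper":28},{"translation":[0,0,-92],"roll":0,"gripper":28}]'
python3 -m creep '[{"translation":[22.3,-153.2,0],"roll":0,"gripper":28},{"translation":[22.3,-153.2,0],"roll":0,"gripper":28},{"translation":[22.3,-153.2,0],"roll":0,"gripper":28},{"translation":[22.3,-153.2,0],"roll":0,"gripper":28},{"translation":[22.3,-153.2,0],"roll":0,"gripper":28}]' >/dev/null
python3 -m creep '[{"translation":[22.3,-153.2,0],"roll":0,"gripper":28},{"translation":[22.3,-153.2,0],"roll":0,"gripper":28},{"translation":[22.3,-153.2,0],"roll":0,"gripper":28},{"translation":[22.3,-153.2,0],"roll":0,"gripper":28},{"translation":[22.3,-153.2,0],"roll":0,"gripper":28}]' >/dev/null
python3 -m creep '[{"translation":[22.3,-153.2,30],"roll":11.7,"gripper":28},{"translation":[22.3,-153.2,30],"roll":11.7,"gripper":28},{"translation":[22.3,-153.2,30],"roll":11.7,"gripper":28},{"translation":[22.3,-153.2,30],"roll":11.7,"gripper":28},{"translation":[22.3,-153.2,30],"roll":11.7,"gripper":28}]' >/dev/null
python3 -m creep '[{"translation":[0,0,0],"roll":0,"gripper":28},{"translation":[0,0,0],"roll":0,"gripper":28},{"translation":[0,0,0],"roll":0,"gripper":28}]'
python3 - <<'E'
from h import *
inhand('w22')
E
```

```text
time: 52.7
position: [0.6216, -0.2897, 0.0475]
tool_rot: [0.991, 0.136, -0.003, -0.003]
ft_force: [0.1, 0.3, -0.3]
grip_width: 0.0604
grip_force: 0.0
time: 53.28
position: [0.6248, -0.2932, 0.0534]
tool_rot: [0.991, 0.135, 0.001, 0.001]
ft_force: [-0.6, 2.0, 6.0]
grip_width: 0.0348
grip_force: 18.0
time: 54.03
position: [0.6258, -0.2942, 0.2879]
tool_rot: [0.991, 0.135, 0.003, 0.003]
ft_force: [0.1, -0.7, -1.4]
grip_width: 0.0345
grip_force: 18.0
time: 55.53
position: [0.5656, 0.1663, 0.2528]
tool_rot: [0.999, 0.033, -0.0, 0.0]
ft_force: [-0.1, 0.8, -1.4]
grip_width: 0.035
grip_force: 18.0
55.5833 [0.5657 0.1661 0.2532] yaw 0.0649
rack [-0.0696 -0.1761]
pred [[246.6, 186.3], [284.8, 186.3], [322.9, 186.4]]
172 [116, 115, 115, 115, 114, 115, 114, 113, 113, 108, 117, 128, 122, 217, 244, 245, 245, 245, 245, 226, 195, 195, 195, 195, 195, 194, 195, 196]
234 [97, 97, 97, 98, 97, 98, 70, 42, 40, 54, 76, 139, 115, 181, 195, 194, 194, 194, 195, 196, 197, 200, 200, 202, 201, 201, 200, 199, 198, 196, 197, 197, 198, 197, 197, 197, 196, 196, 195, 195, 193, 193, 193, 192, 192, 192, 193, 194, 195, 195, 197, 198, 198, 198, 199, 198, 198, 198, 197, 195, 194, 192, 190, 188, 188, 188, 187, 189, 191, 192, 195, 197, 199, 198, 197, 196, 194, 192, 190, 190, 192, 193, 195, 196, 197, 196, 164, 79, 51, 41, 40, 115, 140, 140, 141, 140, 157, 202, 203, 203]
```

```bash
python3 -m creep '[{"translation":[-0.5,-1,20],"roll":-0.3,"gripper":28},{"translation":[-0.5,-1,40],"roll":-0.3,"gripper":28},{"translation":[-0.5,-1,62],"roll":-0.3,"gripper":28},{"translation":[-0.5,-1,62],"roll":-0.3,"gripper":28}]'
python3 -m creep '[{"translation":[0,0,6],"roll":0,"gripper":28},{"translation":[0,0,12],"roll":0,"gripper":28},{"translation":[0,0,12],"roll":0,"gripper":28}]'
python3 -m creep '[{"translation":[0,0,3],"roll":0,"gripper":28},{"translation":[0,0,6],"roll":0,"gripper":28},{"translation":[0,0,6],"roll":0,"gripper":28}]'
```

```text
time: 55.92
position: [0.5623, 0.1668, 0.1878]
tool_rot: [0.999, 0.035, -0.004, 0.0]
ft_force: [-0.8, -1.0, -1.7]
grip_width: 0.0347
grip_force: 18.0
time: 56.17
position: [0.5651, 0.1683, 0.1795]
tool_rot: [0.999, 0.036, 0.0, 0.0]
ft_force: [-0.6, 0.4, -0.5]
grip_width: 0.0349
grip_force: 18.0
time: 56.42
position: [0.5644, 0.1688, 0.1742]
tool_rot: [0.999, 0.036, -0.0, 0.0]
ft_force: [-2.2, -0.9, 2.8]
grip_width: 0.0344
grip_force: 18.0
```

Same as before: release, retreat, and take the final look from above the row.

```bash
python3 -m creep '[{"translation":[0,1,0],"roll":0,"gripper":42},{"translation":[0,1,0],"roll":0,"gripper":42},{"translation":[0,1,0],"roll":0,"gripper":42},{"translation":[0,1,0],"roll":0,"gripper":42}]'
python3 -m creep '[{"translation":[0,0,-8],"roll":0,"gripper":42},{"translation":[0,0,-20],"roll":0,"gripper":42},{"translation":[0,0,-60],"roll":0,"gripper":50},{"translation":[0,0,-100],"roll":0,"gripper":60},{"translation":[0,0,-130],"roll":0,"gripper":60}]' >/dev/null
python3 -m creep '[{"translation":[-40,-65,-50],"roll":0,"gripper":87},{"translation":[-40,-65,-50],"roll":0,"gripper":87},{"translation":[-40,-65,-50],"roll":0,"gripper":87},{"translation":[-40,-65,-50],"roll":0,"gripper":87},{"translation":[-40,-65,-50],"roll":0,"gripper":87}]' >/dev/null
python3 -m creep '[{"translation":[0,0,0],"roll":0,"gripper":87},{"translation":[0,0,0],"roll":0,"gripper":87},{"translation":[0,0,0],"roll":0,"gripper":87}]'
python3 - <<'E'
from h import *
c,im=shot('w23'); a=im[40:250,60:460]
b=viewer.camera('top'); print([(n,np.round(d[0]['bbox']).tolist()) for n in ('mug','tape','dish') if (d:=viewer.recognise('top',n))])
cv2.imwrite('pics/fin.png',np.vstack([cv2.resize(a,(640,336)),cv2.resize(b[140:270,110:450],(640,245))]))
E
```

```text
time: 56.75
position: [0.5652, 0.1678, 0.1737]
tool_rot: [0.999, 0.036, 0.0, -0.0]
ft_force: [1.0, -0.9, -0.2]
grip_width: 0.0417
grip_force: 0.0
time: 57.83
position: [0.5205, 0.2287, 0.3521]
tool_rot: [0.999, 0.035, -0.001, 0.0]
ft_force: [-0.7, -0.4, -0.6]
grip_width: 0.0867
grip_force: 0.0
57.8833 [0.5205 0.2288 0.3523] yaw 0.0708
[('mug', [131.0, 195.0, 30.0, 19.0]), ('tape', [229.0, 228.0, 28.0, 25.0])]
```

View pics/fin.png

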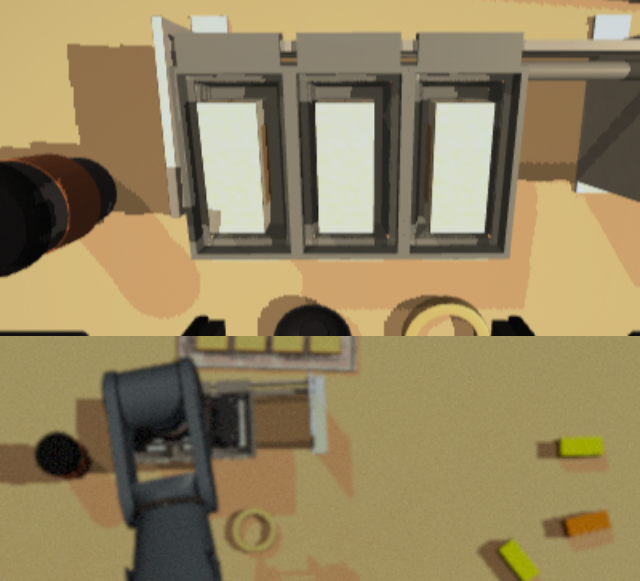

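Three cartons stand lengthwise in three bins in a closed row; no spare white cartons remain. I'll check the gap at the cheek numerically.

```bash
python3 - <<'E'
from h import *
c=tuple(np.load('w23.npz')[k] for k in 'KRt'); g=cv2.cvtColor(cv2.imread('pics/w23.png'),6)
ex=np.array([np.cos(RY),np.sin(RY)]); ey=np.array([-np.sin(RY),np.cos(RY)])
W=lambda x,y,z: np.r_[S+ex*x+ey*y,z]
for x,z in [(-.02,.1627),(-.04,.1613),(-.06,.16),(-.1,.1573),(-.12,.156)]:
    q=proj(c,[W(x,0,z),W(x,-.004,z),W(x,-.07,z),W(x,-.14,z),W(x,-.206,z),W(x,-.21,z),W(x,0,.168)]); v=int(round(q[0,1]))
    print(x,v,'pred cheekface,inner wall,1|2,2|3,inner,right,cheektop',q[:,0].round(1).tolist()); u=int(q[0,0])-8; print('  L',u,g[v,u:u+22].tolist()); u=int(q[5,0])-12; print('  R',u,g[v,u:u+22].tolist())
E
```

```text
-0.02 90 pred cheekface,inner wall,1|2,2|3,inner,right,cheektop [166.4, 170.6, 240.9, 315.4, 385.7, 390.0, 164.4]
  L 158 [150, 215, 215, 216, 216, 216, 196, 139, 125, 111, 111, 129, 109, 72, 71, 72, 72, 72, 91, 117, 118, 112]
  R 377 [61, 61, 61, 41, 31, 31, 34, 37, 78, 138, 137, 138, 137, 102, 101, 101, 101, 101, 100, 101, 101, 100]
-0.04 112 pred cheekface,inner wall,1|2,2|3,inner,right,cheektop [168.9, 173.0, 241.8, 314.7, 383.5, 387.7, 166.5]
  L 160 [110, 216, 217, 217, 217, 218, 213, 143, 142, 113, 112, 129, 129, 81, 72, 72, 33, 31, 34, 60, 61, 60]
  R 375 [78, 78, 77, 49, 38, 38, 38, 38, 102, 137, 137, 137, 130, 118, 118, 118, 118, 118, 118, 118, 118, 118]
-0.06 133 pred cheekface,inner wall,1|2,2|3,inner,right,cheektop [171.3, 175.3, 242.7, 314.1, 381.5, 385.6, 168.6]
  L 163 [216, 217, 217, 218, 218, 213, 141, 140, 126, 113, 113, 113, 100, 73, 73, 58, 32, 31, 57, 61, 62, 61]
  R 373 [78, 78, 78, 49, 38, 37, 38, 39, 101, 135, 136, 136, 125, 119, 119, 119, 119, 119, 118, 118, 119, 119]
-0.1 173 pred cheekface,inner wall,1|2,2|3,inner,right,cheektop [175.7, 179.7, 244.3, 312.9, 377.6, 381.5, 172.4]
  L 167 [152, 150, 149, 149, 146, 81, 61, 60, 102, 81, 61, 61, 61, 38, 31, 31, 30, 30, 46, 61, 61, 61]
  R 369 [78, 78, 78, 62, 39, 38, 38, 38, 100, 132, 132, 133, 161, 169, 169, 169, 170, 169, 169, 169, 169, 169]
-0.12 192 pred cheekface,inner wall,1|2,2|3,inner,right,cheektop [177.8, 181.7, 245.1, 312.3, 375.7, 379.6, 174.2]
  L 169 [168, 177, 177, 177, 189, 189, 189, 189, 189, 160, 130, 129, 129, 95, 73, 73, 72, 73, 92, 112, 120, 137]
  R 367 [71, 72, 72, 65, 39, 38, 40, 38, 76, 131, 132, 132, 160, 169, 169, 170, 169, 169, 169, 169, 169, 169]
```

```bash
python3 -c "
from rig import hand_in; print(hand_in())"
```

```text
the job is handed in; nothing more can be done
None
```

I handed the job in after about 58 s of robot time. All three bins hang upright in a closed row against the rack's left cheek, each with a carton lengthwise on its narrow side. There were no spare cartons, and I never went near the mug, tape or dish; I have no verdict from the judge.

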